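Load the can crusher

TASK

Get the can crusher ready for its next press, building the load from the bottom up: seat the black rubber block flat in the square recess of the crusher's bed, stand the large blue can upright on the middle of the block, then put the steel pressing cap over the top of that can so that it sits level. Last of all, stand the small blue can upright in the white bowl to wait its turn. Leave the tumbler, the bottle and the jar where they stand.

Things in the scene. Friction and masses are not known exactly. Their poses are not given: they have to be found in the camera images.
- crusher: Grey bench can crusher, fixed. Origin on the counter under the middle of its bed; x points away from the robot, turned up to 0.25 rad. Base plate 12 mm thick: x -50 to +240, y -30 to +70 mm. A 32 mm thick post at x +150, y +45 mm carries the parked press head (button, spring plunger): x +130 to +250, y +5 to +85 mm, 220 to 382 mm high. Above the bed is open space.
- bed (a point): The middle of the floor of the bed's square recess, 12 mm above the counter. The recess is 70 by 70 mm, sides along the crusher's x and y, ringed by a lip 6 mm thick and 8 mm high. Axes as the crusher's.
- rubber_block: Black rubber block, 60 by 60 mm, 40 mm high, about 160 g. Origin at the centre of its underside, x and y along its sides, z up. It starts with its sides within 0.35 rad of the world axes.
- large_can: The larger of two empty blue aluminium cans, 66 mm in diameter, 115 mm high, about 20 g, standing upright. Its foot and its top narrow to 56 mm over the last 8 to 10 mm. Origin at the centre of its underside, z up.
- small_can: The smaller, slimmer blue can, 53 mm in diameter, 90 mm high, about 14 g, upright, foot 43 mm across. Origin at the centre of its underside, z up.
- press_cap: Round steel pressing cap, about 140 g: a disc 80 mm across with a skirt below (10 mm deep, 74 mm inside) and a dark knob on top, 28 mm across. Origin at the centre of the skirt's lower edge, z up: disc from 10 to 15 mm, knob from 15 to 43 mm above it. When the disc rests on the large can's top, the origin is 105 mm above the can's underside.
- bowl: Small white ceramic bowl, loose, about 300 g, 124 mm across the rim, 40 mm high. Origin at the centre of its underside, z up; inner floor 6 mm above the origin, flat and about 80 mm across.
- tumbler: Clear plastic tumbler, empty, loose, upright, 72 mm across the mouth, 100 mm high; to be left alone. Origin at the centre of its underside, z up.
- soda_bottle: Green glass bottle, loose, upright, 62 mm in diameter, 210 mm high, at the far left; to be left alone. Origin at the centre of its underside.
- jam_jar: Amber glass jar with a lid, loose, upright, 68 mm in diameter, 90 mm high, at the far right; to be left alone. Origin at the centre of its underside.

How it is judged:
By the outcome, as a careful person would: the job done as asked, in the order asked, and still so for the second after the job is handed in, with the robot touching nothing.
It also fails if it takes over 136 s, if anything falls off the work surface, if the arm or the gripper's body presses on something with over 40 N, if the wrist force passes 120 N, or if a joint passes its speed limit or range.

ROBOT

A 6-joint arm with a two-finger parallel gripper is mounted at the origin on the work surface. World frame = base frame: x ahead of the robot, y to its left, z up, the work surface at z = 0. Lengths are in m, angles in rad, forces in N, time in s.
With the tool pointing down it reaches from about 0.425 to 0.95 m from the base axis. Payload 3.5 kg.
Tool frame: the origin (TCP) lies between the finger pads; the fingertips stand 22 mm ahead of it and the grasp point (between the pads) lies 3 mm ahead of it (ctrl.nose_length is the z of the fingertips in the tool frame, in m); z points along the fingers, y is the line along which they close (so a half turn about z gives the same grasp; the last joint's range is limited). The gripper opens to 85 mm and grips with 20 to 120 N. Pads are 22 mm wide; open, the fingers measure 114 mm over their backs; the gripper's body (76 mm by 85 mm) begins 54 mm behind the grasp point. The pads swing forward as they close: fully open they stand 13 mm farther back than shut.
Start: joints at [-1.407, 0.286, 1.577, -0, 1.279, -0.15], TCP at [0.208, -0.642, 0.253] pointing down, gripper open.
Joint ranges: [-2.77, 2.77], [-0.9, 2.22], [0.21, 2.48], [-1.53, 4.67], [0.24, 2.81], [-2.84, 2.84]. Speed limits (rad/s): [2.79, 2.79, 3.14, 3.14, 3.14, 3.14].

INTERFACE

Orientations are given as a unit quaternion [x, y, z, w].
In Python, from plant import ctrl gives the robot as it stands. The module is installed in compiled form; this text tells all that it offers.
- The arm moves only by the tool send_rows, never from a script. Its argument "rows" is text: rows parted by semicolons, each of 7 numbers parted by spaces: the turn, a rotation vector about the tool's x, y, z in parts of the range, where 1.0 means pi rad, then the shift along the tool's x, y, z in parts of the range, where 1.0 means 1000 mm, then the opening, from -1 (shut) to 1 (fully open). A call has 1 to 8 rows; each row is the pose to reach, as a shift and turn from the pose commanded when the call began, along the tool's axes at that moment; what a row does not reach only later rows make up. A row lasts 1/8 s, in which the tool goes at most 62.5 mm and 10.7 degrees, less where a joint would pass 70% of its speed; a pose out of reach is approached as far as the arm can. No shift or turn number may pass 1 either way. A call with a gripper value outside its range is refused whole. The fingers move at their own pace and stop on an object; "grip_force" is the grip in N (left out, the last holds). Time passes only in rows, so rows that repeat a pose let the fingers close. It gives the time, the measured TCP pose, the force, the opening and the grip force at its end, in the units of the state.
- ctrl.get_state(): the state, without advancing time (a new reading comes with each control period).
- ctrl.read_camera(name): name is "scene" or "top"; returns a dict with "color" (384x512x3 uint8, red, green, blue), "fx", "fy", "cx", "cy" (pixels), "D" ([k1, k2, p1, p2, k3] as OpenCV has them; the pictures are not rectified), "extrinsics" (4x4, takes a point from world to camera coordinates). Camera axes: x right, y down, z forward; pixel columns grow to the right and rows downward; lengths in m; the calibration is good to about 2 mm. A picture is of the moment at which its call begins. There is no depth.
- ctrl.sign_off(): hands the job in; it is judged then, once.
Trained networks look in a picture, given as the dict that the camera call returned (one of the last four; its "shot" number tells which), for a name from the list of things; names that differ only in an ending like _2 or _b are one class to them, and where a whole thing is asked for, a point or a joint stands for the part that bears it (a point fixed in the world has none). Each returns a list of dicts, best first, with "p" (0 to 1); they miss things now and then, are a little off and sometimes report something else, mostly with a low value. They report only what shows in the picture. A call takes as long as a camera call.
- ctrl.look_for(picture, target): "position" ([x, y, z] in m, in the coordinates of the camera as it stood for that picture, good to about 4 mm: the middle of the surface that is visible of it).
The state is a dict: "time": time; "qpos": joint angles; "dq": joint speeds; "joint_efforts": joint torques, N m; "eef_pos": TCP position; "tcp_rot": TCP orientation; "contact_force": force on the tool from outside, world axes, zero at the start; "wrist_torque": the same for the moment, N m; "opening": opening from 0.0 (shut) to 1.0 (fully open); "finger_force": force on a finger pad.
Only numpy, scipy, OpenCV 4.12 (cv2) and the standard library are available. Lean on these libraries where they do the work, as an engineer would, in place of code of your own. Each camera call takes 0.05 s, during which the arm holds its last target. There are 200 camera calls.

## Working session

There is one attempt and no reset: what is moved stays moved. The work goes in short steps, Python scripts to look and compute and a tool call to move; the robot and the scene stay as the last step left them, time stands still between calls to the robot, and variables do not carry over. Pictures are saved under pics/ and viewed, at most 14 in all, crops included, and the job is handed in when it is done.

Besides the shell and the picture viewer there is one more tool, called after "Emit:" in YAML: its name, and indented under it one key for each argument. send_rows: Moves the arm, as the interface text tells. Its arguments: {"type":"object","properties":{"rows":{"type":"string"},"grip_force":{"type":"number"}},"required":["rows"]}

```bash
mkdir -p pics; cat > h.py <<'E'
import numpy as np, cv2
from plant import ctrl
from scipy.spatial.transform import Rotation as R
names="crusher rubber_block large_can small_can press_cap bowl tumbler soda_bottle jam_jar".split()
def shot(n,fn=None):
    c=ctrl.read_camera(n)
    if fn: cv2.imwrite('pics/'+fn,c['color'][:,:,::-1])
    return c
def K(c): return np.array([[c['fx'],0,c['cx']],[0,c['fy'],c['cy']],[0,0,1.]])
def ray(c,uv):
    p=cv2.undistortPoints(np.array([[uv]],float),K(c),np.array(c['D'],float))[0,0]
    E=np.array(c['extrinsics']);Rt=E[:3,:3].T
    return -Rt@E[:3,3], Rt@np.array([p[0],p[1],1.])
def atz(c,uv,z):
    o,d=ray(c,uv); return o+d*(z-o[2])/d[2]
def proj(c,P):
    E=np.array(c['extrinsics']); r,_=cv2.Rodrigues(E[:3,:3])
    return cv2.projectPoints(np.array(P,float).reshape(-1,3),r,E[:3,3],K(c),np.array(c['D'],float))[0].reshape(-1,2)
def tri(c1,u1,c2,u2):
    o1,d1=ray(c1,u1);o2,d2=ray(c2,u2)
    s=np.linalg.lstsq(np.c_[d1,-d2],o2-o1,rcond=None)[0]
    a=o1+d1*s[0];b=o2+d2*s[1]; return (a+b)/2,np.linalg.norm(a-b)
def find(c,n):
    E=np.array(c['extrinsics']);out=[]
    for d in ctrl.look_for(c,n)[:2]:
        out.append((round(d['p'],2),(E[:3,:3].T@(np.array(d['position'])-E[:3,3])).round(4)))
    return out
def move(P,yaw=None):
    "row numbers to take the TCP to P (world), tool down, tool-y at yaw"
    s=ctrl.get_state();T=R.from_quat(s['tcp_rot'])
    sh=T.inv().apply(np.array(P)-s['eef_pos'])*1000
    rv=np.zeros(3)
    if yaw is not None:
        best=None
        for k in (0,np.pi):
            y=np.array([np.cos(yaw+k),np.sin(yaw+k),0]);z=np.array([0,0,-1.]);x=np.cross(y,z)
            v=(T.inv()*R.from_matrix(np.c_[x,y,z])).as_rotvec(degrees=True)
            if best is None or np.linalg.norm(v)<np.linalg.norm(best): best=v
        rv=best
    return rv.round(1),sh.round(1)
E
python3 - <<'E'
from h import *
a=shot('scene','s1.png');b=shot('top','t1.png')
for c in (a,b):
    print(np.linalg.inv(c['extrinsics']).round(3).tolist(),c['fx'])
    for n in names: print(n,find(c,n))
s=ctrl.get_state();print(s['eef_pos'],s['tcp_rot'],R.from_quat(s['tcp_rot']).as_matrix().round(3),s['opening'],ctrl.nose_length,s['contact_force'])
E
```

```text
[[0.632, 0.617, -0.469, 1.254], [0.775, -0.501, 0.385, -0.568], [0.002, -0.607, -0.795, 1.252], [0.0, 0.0, 0.0, 1.0]] 416.77213162989335
crusher [(0.67, array([ 0.7591, -0.0183,  0.0557]))]
rubber_block [(0.52, array([0.4432, 0.116 , 0.0395]))]
large_can [(0.91, array([ 0.4954, -0.3556,  0.0977]))]
small_can [(0.65, array([0.4764, 0.3414, 0.0627]))]
press_cap [(0.67, array([ 0.6339, -0.3016,  0.0113]))]
bowl [(0.82, array([ 0.4218, -0.1342,  0.0128]))]
tumbler [(0.94, array([0.6369, 0.2916, 0.0664]))]
soda_bottle [(0.96, array([0.5806, 0.4674, 0.1079]))]
jam_jar [(0.97, array([ 0.5774, -0.5149,  0.0835])), (0.52, array([ 0.496 , -0.3549,  0.0995]))]
[[0.013, -0.997, 0.074, 0.405], [-1.0, -0.011, 0.015, -0.007], [-0.014, -0.074, -0.997, 1.646], [0.0, 0.0, 0.0, 1.0]] 492.4110825092497
crusher [(0.83, array([ 0.7199, -0.0026,  0.0165])), (0.39, array([ 0.6275, -0.2923,  0.0092]))]
rubber_block [(0.67, array([0.4291, 0.1242, 0.0419]))]
large_can [(0.74, array([ 0.4728, -0.3406,  0.1159]))]
small_can [(0.8, array([0.4633, 0.3528, 0.0921]))]
press_cap [(0.79, array([ 0.6292, -0.2934,  0.0111]))]
bowl [(0.89, array([ 0.4323, -0.1408,  0.0085]))]
tumbler [(0.69, array([0.6379, 0.305 , 0.043 ]))]
soda_bottle [(0.89, array([0.5589, 0.4761, 0.1383])), (0.55, array([ 0.4328, -0.1404,  0.0078]))]
jam_jar [(0.67, array([ 0.5508, -0.494 ,  0.0885]))]
[ 0.20837242 -0.64201127  0.25331778] [ 9.87721482e-01  1.56225075e-01  1.47185980e-05 -1.73481450e-05] [[ 0.951  0.309  0.   ]
 [ 0.309 -0.951  0.   ]
 [ 0.    -0.    -1.   ]] 0.9964789356757624 0.022 [ 0.42071869 -0.68066481 -0.64111551]
```

View pics/s1.png

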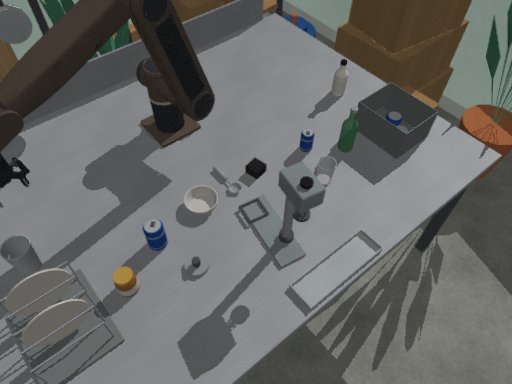

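View pics/t1.png

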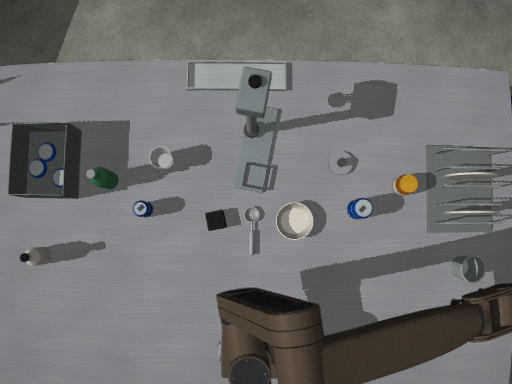

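```bash
cat >> h.py <<'E'
def tiles(specs,fn,s=4,w=100,h=75):
    "specs: (cam,u0,v0) x4"
    T=[]
    for c,u,v in specs:
        t=cv2.resize(c['color'][v:v+h,u:u+w,::-1],None,fx=s,fy=s,interpolation=cv2.INTER_CUBIC)
        for k in range(0,w,10):
            cv2.line(t,(k*s+s//2,0),(k*s+s//2,6),(0,0,255),1)
            if k%20==0: cv2.putText(t,str(u+k),(k*s,16),0,.35,(0,0,255),1)
        for k in range(0,h,10):
            cv2.line(t,(0,k*s+s//2),(6,k*s+s//2),(0,0,255),1)
            if k%20==0: cv2.putText(t,str(v+k),(8,k*s+6),0,.35,(0,0,255),1)
        T.append(t)
    cv2.imwrite('pics/'+fn,np.vstack([np.hstack(T[:2]),np.hstack(T[2:])]) if len(T)==4 else np.hstack(T))
E
python3 - <<'E'
from h import *
a=shot('scene');b=shot('top')
tiles([(b,195,160),(a,225,150),(b,325,145),(a,130,205)],'m1.png')
E
```

```text
(no output)
```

View pics/m1.png

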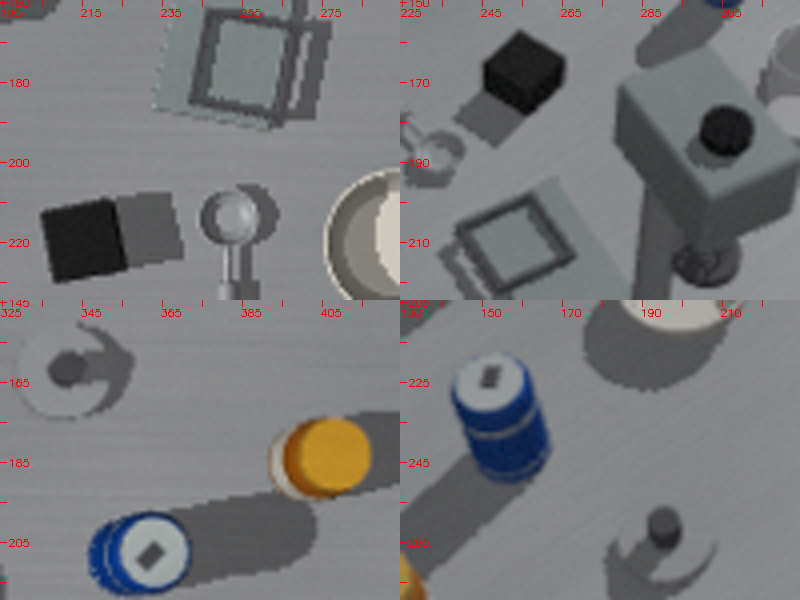

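```bash
cat >> h.py <<'E'
from scipy.optimize import minimize, least_squares
def circ(r,z,n=40):
    t=np.linspace(0,2*np.pi,n,endpoint=False); return np.c_[r*np.cos(t),r*np.sin(t),0*t+z]
def sq(a,z): return np.array([[a,a,z],[-a,a,z],[-a,-a,z],[a,-a,z]])
BLOCK=np.r_[sq(.03,0),sq(.03,.04)]
CAN=np.r_[circ(.028,0),circ(.033,.009),circ(.033,.106),circ(.028,.115)]
SCAN=np.r_[circ(.0215,0),circ(.0265,.008),circ(.0265,.082),circ(.0215,.09)]
def place(M,p,yaw): 
    return R.from_euler('z',yaw).apply(M)+p
def sil(c,P,S=8):
    h=cv2.convexHull(proj(c,P).astype(np.float32))[:,0]
    return h
def fit(obs,M,p0,useyaw):
    "obs: (cam, bool mask of silhouette); fits x,y,z,yaw by hull overlap"
    def cost(q):
        e=0
        for c,m in obs:
            h=sil(c,place(M,q[:3],q[3] if useyaw else 0))
            u,v=np.floor(h.min(0)-6).astype(int);u2,v2=np.ceil(h.max(0)+6).astype(int)
            im=np.zeros(((v2-v)*8,(u2-u)*8),np.uint8)
            cv2.fillPoly(im,[np.round((h-[u,v]+.5)*8-.5).astype(int)],1)
            im=cv2.resize(im.astype(np.float32),(u2-u,v2-v),interpolation=cv2.INTER_AREA)
            mm=m[v:v2,u:u2]
            e+=np.abs(im-mm).sum()
        return e
    q0=np.r_[p0,0.]; best=None
    for y in ((-.3,-.1,.1,.3) if useyaw else (0,)):
        q0[3]=y
        s=np.vstack([q0]+[q0+d for d in np.diag([.012,.012,.008,.2])])
        r=minimize(cost,q0,method='Nelder-Mead',options=dict(initial_simplex=s,xatol=1e-4,fatol=.01,maxiter=400))
        if best is None or r.fun<best.fun: best=r
    return best.x.round(4),round(best.fun,1)
def near(m,c,P,r=45):
    u,v=proj(c,P)[0]; yy,xx=np.mgrid[:384,:512]
    m=m&((xx-u)**2+(yy-v)**2<r*r)
    n,l,st,_=cv2.connectedComponentsWithStats(m.astype(np.uint8))
    return (l==1+np.argmax(st[1:,4])) 
def hullmask(m):
    o=np.zeros(m.shape,np.uint8); p=cv2.findNonZero(m.astype(np.uint8)); cv2.fillConvexPoly(o,cv2.convexHull(p),1); return o.astype(float)
def dark(c,P,r=20): return hullmask(near(c['color'].max(2)<50,c,P,r))
def blue(c,P,r=28):
    k=c['color'].astype(int); return hullmask(near((k[:,:,2]-k[:,:,0]>40),c,P,r))
def px(c,t): return t
E
python3 - <<'E'
from h import *
a=shot('scene');b=shot('top')
def T(u0,v0,x,y): return [u0+(x+.5)/4-.5,v0+(y+.5)/4-.5]
p=np.array([.435,.122,.02]); print('block',fit([(a,dark(a,p)),(b,dark(b,p))],BLOCK,[.435,.122,0],True))
p=np.array([.475,-.345,.06]); print('can',fit([(a,blue(a,p)),(b,blue(b,p))],CAN,[.475,-.345,0],False))
p=np.array([.465,.348,.05]); print('scan',fit([(a,blue(a,p)),(b,blue(b,p))],SCAN,[.465,.348,0],False))
print('can lid',tri(b,T(325,145,154,252),a,T(130,205,92,82)))
print('knob',tri(b,T(325,145,68,68),a,T(130,205,265,220)))
print('bowl rim',tri(b,[295,221],a,[201,200]),atz(b,[295,221],.04))
bt=[T(195,160,*k) for k in [(204,8),(305,25),(285,126),(187,104)]]
st=[T(225,150,*k) for k in [(132,187),(180,252),(105,297),(55,233)]]
# order: top image (far-left, far-right, near-right, near-left)
print([np.round(atz(b,k,.02),4) for k in bt]); print([np.round(atz(a,k,.02),4) for k in st])
for i,j in zip([0,1,2,3],[1,2,3,0]):
    print(tri(b,bt[i],a,st[j-1] if 0 else st[i]))
E
```

```text
block (array([ 0.4333,  0.1209, -0.0079,  0.2393]), np.float64(68.0))
can (array([ 0.4748, -0.3494, -0.0084,  0.3359]), np.float64(121.5))
scan (array([ 0.4652,  0.3644, -0.0121,  0.174 ]), np.float64(190.5))
can lid (array([ 0.47513852, -0.34901271,  0.11077632]), np.float64(0.001422157953346653))
knob (array([ 0.6301377 , -0.29445284,  0.0365083 ]), np.float64(0.0003129572420781626))
bowl rim (array([ 0.43326865, -0.13985844,  0.02573193]), np.float64(0.0032676819221664753)) [ 0.43215479 -0.14006796  0.04      ]
[array([0.6281, 0.0239, 0.02  ]), array([ 0.6148, -0.0603,  0.02  ]), array([ 0.5303, -0.0445,  0.02  ]), array([0.5477, 0.037 , 0.02  ])]
[array([0.5487, 0.0356, 0.02  ]), array([0.6322, 0.0224, 0.02  ]), array([ 0.6271, -0.0603,  0.02  ]), array([ 0.5449, -0.0519,  0.02  ])]
(array([0.60665796, 0.0080739 , 0.10645059]), np.float64(0.03403719052497772))
(array([ 0.63273592, -0.02970447,  0.06569137]), np.float64(0.07515477719918004))
(array([ 0.55305332, -0.02914543, -0.09983436]), np.float64(0.044973181837306184))
(array([ 0.53243971,  0.00495679, -0.03322666]), np.float64(0.07772078653105864))
```

```bash
cat >> h.py <<'E'
def overlay(specs,curves,fn,s=5,w=80,h=60):
    "specs: (cam,u0,v0); curves: list of (Nx3 closed polyline, colour)"
    T=[]
    for c,u,v in specs:
        t=cv2.resize(c['color'][v:v+h,u:u+w,::-1],None,fx=s,fy=s,interpolation=cv2.INTER_CUBIC)
        for P,col in curves:
            q=np.round((proj(c,P)-[u,v]+.5)*s-.5).astype(int)
            cv2.polylines(t,[q],True,col,1)
        T.append(t)
    cv2.imwrite('pics/'+fn,np.vstack([np.hstack(T[i:i+2]) for i in range(0,len(T),2)]))
E
python3 - <<'E'
from h import *
a=shot('scene');b=shot('top')
for n,p,f,M,yw in [('block',[.435,.122,.02],dark,BLOCK,1),('can',[.475,-.345,.06],blue,CAN,0),('scan',[.465,.348,.05],blue,SCAN,0)]:
    p=np.array(p)
    for c in (a,b):
        m=f(c,p); v,u=np.nonzero(m); print(n,m.sum(),u.min(),u.max(),v.min(),v.max(), fit([(c,m)],M,p*[1,1,0],yw))
g=(0,255,0);r=(0,0,255);y=(0,255,255)
C=[]
bed=np.array([.586,-.012,0]);yb=-.17
for hs,z in ((.041,.02),(.035,.02),(.035,.012),(.041,.012)): C.append((place(sq(hs,z),bed,yb),g if z==.02 else r))
C.append((place(np.array([[-.05,-.03,.012],[.24,-.03,.012],[.24,.07,.012],[-.05,.07,.012]]),bed,yb),y))
bl=np.array([.4333,.1209,0])
for z in (0,.04): C.append((place(sq(.03,z),bl,.239),g if z else r))
ca=np.array([.4748,-.3492,0])
for rr,z in ((.033,.009),(.028,.115),(.033,.106)): C.append((circ(rr,z)+ca,g))
sc=np.array([.465,.35,0])
for rr,z in ((.0265,.008),(.0215,.09),(.0265,.082)): C.append((circ(rr,z)+sc,g))
cap=np.array([.630,-.2945,0])
for rr,z in ((.04,.0),(.04,.015),(.014,.043)): C.append((circ(rr,z)+cap,g))
overlay([(b,200,160),(a,230,155),(b,325,150),(a,130,210)],C,'o1.png')
overlay([(b,110,180),(a,280,105),(b,260,180),(a,165,175)],C+[(circ(.062,.04)+np.array([.4325,-.140,0]),g)],'o2.png')
E
```

```text
block 279.0 246 265 158 178 (array([ 0.4223,  0.1292, -0.0212,  0.318 ]), np.float64(35.4))
block 346.0 206 226 210 229 (array([ 0.433 ,  0.1199, -0.0063,  0.1987]), np.float64(23.0))
can 512.0 143 166 220 249 (array([ 0.4771, -0.3506, -0.0015,  0.1719]), np.float64(91.0))
can 416.0 347 370 198 218 (array([ 0.4769, -0.3562, -0.0448,  0.573 ]), np.float64(29.1))
scan 121.0 300 312 140 151 (array([-0.1087,  1.0354, -0.9359,  8.8985]), np.float64(45.9))
scan 253.0 133 152 201 216 (array([ 0.4656,  0.3612,  0.0012, -0.0209]), np.float64(31.5))
```

View pics/o1.png

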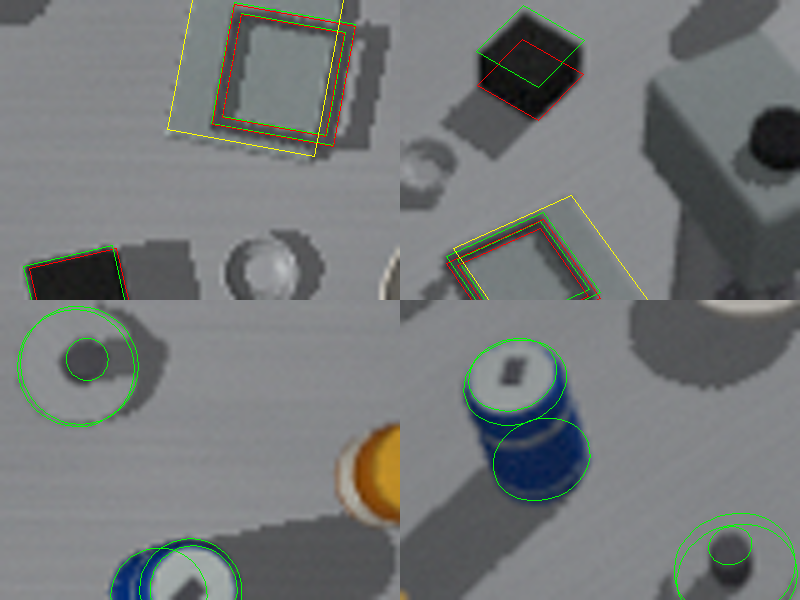

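View pics/o2.png

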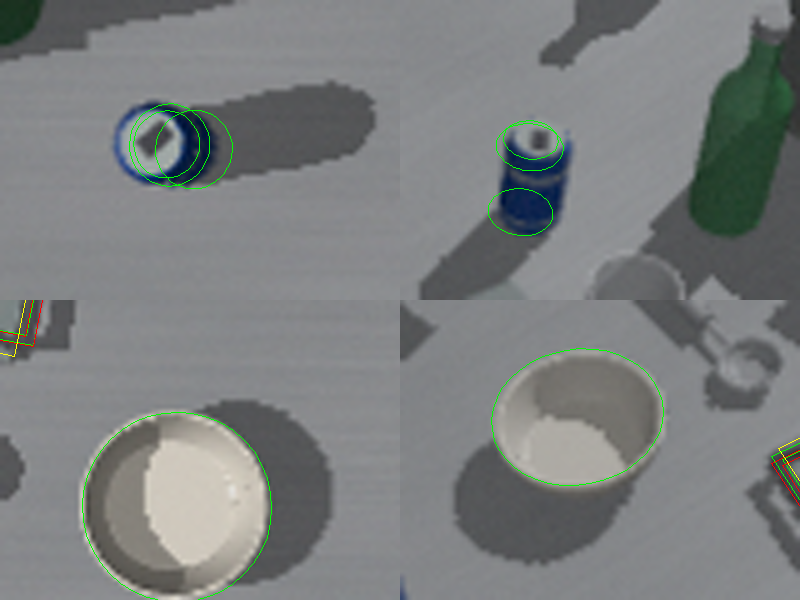

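```bash
python3 - <<'E'
from h import *
a=shot('scene');b=shot('top')
def fitz(obs,M,p,yaws):
    best=(1e9,)
    from itertools import product
    def cost(q):
        e=0
        for c,m in obs:
            h=sil(c,place(M,[q[0],q[1],0],q[2]));im=np.zeros((384*4,512*4),np.uint8)
            cv2.fillPoly(im,[np.round((h+.5)*4-.5).astype(int)],1)
            e+=np.abs(cv2.resize(im.astype(np.float32),(512,384),interpolation=cv2.INTER_AREA)-m).sum()
        return e
    for y in yaws:
        q0=np.array([p[0],p[1],y]);s=np.vstack([q0]+[q0+d for d in np.diag([.01,.01,.1])])
        r=minimize(cost,q0,method='Nelder-Mead',options=dict(initial_simplex=s,xatol=2e-4,fatol=.05,maxiter=120))
        best=min(best,(r.fun,r.x.round(4).tolist()))
    return best
p=np.array([.435,.122,.02])
for th in (60,75):
    ms=[]
    for c in (a,b):
        m=hullmask(near(c['color'].max(2)<th,c,p,16));ms.append((c,m))
    print(th,[m.sum() for _,m in ms],fitz(ms,BLOCK,p,[.2]),fitz(ms[:1],BLOCK,p,[.2]),fitz(ms[1:],BLOCK,p,[.2]))
print('scan',tri(b,[141.2,208.2],a,[306.2,132.2]),atz(b,[141.2,208.2],.09),atz(a,[306.2,132.2],.09))
g=(0,255,0);r=(0,0,255)
C=[]
bed=np.array([.586,-.012,0])
C.append((place(sq(.041,.02),bed,-.17),g));C.append((place(sq(.035,.012),bed,-.17),r))
sc=np.array([.465,.361,0])
for rr,z in ((.0265,.008),(.0215,.09),(.0265,.082)): C.append((circ(rr,z)+sc,g))
overlay([(b,238,160),(a,233,194),(b,125,195),(a,285,120)],C,'o3.png',10,40,30)
E
```

```text
60 [np.float64(290.0), np.float64(363.0)] (np.float64(71.25), [0.4334, 0.1193, 0.2225]) (np.float64(39.25), [0.4356, 0.1164, 0.2345]) (np.float64(21.8125), [0.4329, 0.1204, 0.2238])
75 [np.float64(295.0), np.float64(376.0)] (np.float64(70.875), [0.4334, 0.1193, 0.2214]) (np.float64(36.25), [0.4349, 0.1165, 0.2372]) (np.float64(23.4375), [0.4327, 0.1202, 0.2242])
scan (array([0.46486152, 0.35477065, 0.08856056]), np.float64(0.002338093127673043)) [0.46551802 0.35539336 0.09      ] [0.46529674 0.3525382  0.09      ]
```

View pics/o3.png

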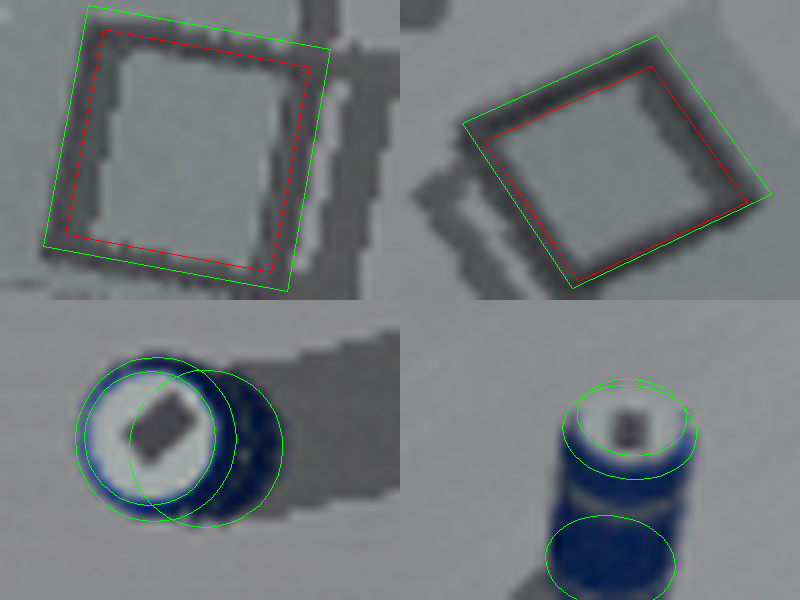

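Careful with the scale: shifts go in shares of 1000 mm and turns go in shares of pi rad. That gives: -240 mm / 1000 = -0.24, -180 mm / 1000 = -0.18.

Emit:
send_rows:
  rows: "0 0 0 0.06 0 0 1;0 0 0 0.12 0 0 1;0 0 0 0.18 0 0 1;0 0 0 0.24 0 0 1;0 0 0 0.24 -0.06 0 1;0 0 0 0.24 -0.12 0 1;0 0 0 0.24 -0.18 0 1;0 0 0 0.24 -0.24 0 1"

```text
time: 2.4
eef_pos: [0.362, -0.3379, 0.2534]
tcp_rot: [0.988, 0.156, 0.0, 0.0]
contact_force: [-0.4, -0.2, 0.6]
opening: 0.999
finger_force: 0.0
```

```bash
python3 - <<'E'
from h import *
print(move([.52,-.1,.2],.225+np.pi/2),move([.434,.1185,.10],.225+np.pi/2),R.from_quat(ctrl.get_state()['tcp_rot']).as_matrix().round(3))
E
```

```text
(array([ 0. , -0. ,  5.1]), array([ 223.7, -177.6,   53.4])) (array([ 0. , -0. ,  5.1]), array([ 209.3, -412. ,  153.3])) [[ 0.951  0.309  0.   ]
 [ 0.309 -0.951 -0.   ]
 [ 0.     0.    -1.   ]]
```

Converted, -412 mm / 1000 = -0.412, 223.7 mm / 1000 = 0.2237, 5.1 degrees / 180 = 0.0283.

Emit:
send_rows:
  rows: "0 0 0.0283 0.056 -0.045 0.013 1;0 0 0.0283 0.112 -0.09 0.026 1;0 0 0.0283 0.168 -0.134 0.04 1;0 0 0.0283 0.2237 -0.178 0.053 1;0 0 0.0283 0.219 -0.236 0.053 1;0 0 0.0283 0.215 -0.294 0.053 1;0 0 0.0283 0.211 -0.352 0.053 1;0 0 0.0283 0.209 -0.412 0.063 1"

```text
time: 3.4
eef_pos: [0.4383, 0.1065, 0.1929]
tcp_rot: [0.994, 0.112, 0.001, 0.0]
contact_force: [0.5, 0.8, 0.9]
opening: 0.993
finger_force: 0.0
```

```bash
python3 - <<'E'
from h import *
print(move([.434,.1185,.036],.225+np.pi/2),ctrl.get_state()['eef_pos'])
E
```

```text
(array([ 0. , -0.2, -0. ]), array([ -2. , -12.8, 156.9])) [0.43832459 0.10646676 0.19294191]
```

Converted, 154 mm / 1000 = 0.154, 140 mm / 1000 = 0.14.

Emit:
send_rows:
  rows: "0 0 0 0 0 0 1;0 0 0 0 0 0.05 1;0 0 0 0 0 0.1 1;0 0 0 0 0 0.14 1;0 0 0 0 0 0.154 1;0 0 0 0 0 0.154 1;0 0 0 0 0 0.154 1"

```text
time: 4.28
eef_pos: [0.4398, 0.1054, 0.0474]
tcp_rot: [0.993, 0.114, -0.005, -0.002]
contact_force: [-30.3, -1.2, 70.2]
opening: 0.999
finger_force: 35.0
```

Emit:
send_rows:
  rows: "0 0 0 0 0 0 -1;0 0 0 0 0 0 -1;0 0 0 0 0 0 -1;0 0 0 0 0 0 -1;0 0 0 0 0 0 -1;0 0 0 0 0 0 -1;0 0 0 0 0 0 -1;0 0 0 0 0 0 -1"
  grip_force: 40

```text
time: 5.28
eef_pos: [0.4385, 0.1104, 0.0517]
tcp_rot: [0.994, 0.112, -0.009, -0.008]
contact_force: [-46.6, 17.0, 104.3]
opening: 0.831
finger_force: 52.2
```

Converted, -100 mm / 1000 = -0.1, -60 mm / 1000 = -0.06.

Emit:
send_rows:
  rows: "0 0 0 0 0 -0.02 -1;0 0 0 0 0 -0.06 -1;0 0 0 0 0 -0.1 -1;0 0 0 0 0 -0.1 -1;0 0 0 0 0 -0.1 -1;0 0 0 0 0 -0.1 -1"

```text
time: 6.02
eef_pos: [0.4376, 0.1043, 0.1364]
tcp_rot: [0.994, 0.112, -0.002, -0.0]
contact_force: [0.0, -0.9, 0.4]
opening: 0.002
finger_force: 0.0
```

```bash
python3 - <<'E'
from h import *
a=shot('scene');b=shot('top')
print(move([.585,-.0125,.136],-.17+np.pi/2),ctrl.get_state()['eef_pos'])
P=[ctrl.get_state()['eef_pos']]
q=[np.maximum(proj(c,P)[0].astype(int)-[50,37],0) for c in (a,b)]
tiles([(c,min(x[0],412),min(x[1],309)) for c,x in zip((a,b),q)],'g1.png')
E
```

```text
(array([-0. ,  0.2, 22.6]), array([117.5, 146.9,   0.2])) [0.43773575 0.10453284 0.1365893 ]
```

View pics/g1.png

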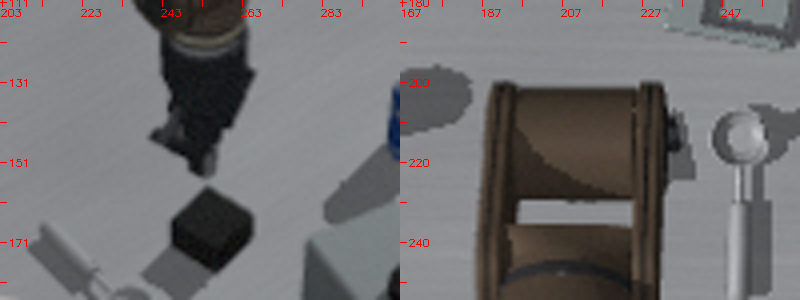

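```bash
cat >> h.py <<'E'
def fitz(obs,M,p,yaws,z=0):
    best=(1e9,)
    def cost(q):
        e=0
        for c,m in obs:
            h=sil(c,place(M,[q[0],q[1],z],q[2]));im=np.zeros((384*4,512*4),np.uint8)
            cv2.fillPoly(im,[np.round((h+.5)*4-.5).astype(int)],1)
            e+=np.abs(cv2.resize(im.astype(np.float32),(512,384),interpolation=cv2.INTER_AREA)-m).sum()
        return e
    for y in yaws:
        q0=np.array([p[0],p[1],y]);s=np.vstack([q0]+[q0+d for d in np.diag([.01,.01,.1])])
        r=minimize(cost,q0,method='Nelder-Mead',options=dict(initial_simplex=s,xatol=2e-4,fatol=.05,maxiter=120))
        best=min(best,(r.fun,r.x.round(4).tolist()))
    return best
E
python3 - <<'E'
from h import *
a=shot('scene')
p=np.array([.435,.12,.02])
for th in (60,75):
    m=a['color'].max(2)<th; m[:155]=False
    m=hullmask(near(m,a,p,18)); print(m.sum(),fitz([(a,m)],BLOCK,p,[.1,.25]))
print(find(a,'rubber_block'))
E
```

```text
285.0 (np.float64(41.75), [0.4372, 0.1167, 0.2831])
290.0 (np.float64(38.0625), [0.4377, 0.1166, 0.3314])
[(0.55, array([0.4451, 0.1145, 0.0366]))]
```

```bash
python3 - <<'E'
from h import *
print(move([.436,.1185,.136],.26+np.pi/2))
E
```

```text
(array([-0. ,  0.1, -2. ]), array([  1.1, -14. ,   1.1]))
```

Converted, -14 mm / 1000 = -0.014, 1.1 mm / 1000 = 0.0011, -2 degrees / 180 = -0.0111.

Emit:
send_rows:
  rows: "0 0 -0.0111 0.0011 -0.014 0 1;0 0 -0.0111 0.0011 -0.014 0 1;0 0 -0.0111 0.0011 -0.014 0 1;0 0 -0.0111 0.0011 -0.014 0 1;0 0 -0.0111 0.0011 -0.014 0 1;0 0 -0.0111 0.0011 -0.014 0 1"

```text
time: 6.98
eef_pos: [0.4366, 0.1185, 0.1381]
tcp_rot: [0.992, 0.129, 0.0, 0.0]
contact_force: [0.9, 0.2, 0.5]
opening: 1.0
finger_force: 0.0
```

```bash
python3 - <<'E'
from h import *
print(move([.436,.1185,.036],.26+np.pi/2))
E
```

```text
(array([ 0., -0., -0.]), array([ -0.6,  -0.2, 102.1]))
```

Converted, 90 mm / 1000 = 0.09, 85 mm / 1000 = 0.085.

Emit:
send_rows:
  rows: "0 0 0 0 0 0.04 1;0 0 0 0 0 0.08 1;0 0 0 0 0 0.085 1;0 0 0 0 0 0.09 1;0 0 0 0 0 0.09 1"

```text
time: 7.6
eef_pos: [0.4376, 0.1186, 0.0492]
tcp_rot: [0.992, 0.129, 0.001, 0.0]
contact_force: [-0.2, 0.3, 0.6]
opening: 0.998
finger_force: 0.0
```

Emit:
send_rows:
  rows: "0 0 0 0 0 0.004 1;0 0 0 0 0 0.008 1;0 0 0 0 0 0.008 1"

```text
time: 7.98
eef_pos: [0.4363, 0.1186, 0.0399]
tcp_rot: [0.992, 0.13, -0.0, -0.0]
contact_force: [-0.8, 0.7, 0.2]
opening: 1.001
finger_force: 0.0
```

Converted, 9 mm / 1000 = 0.009, 4 mm / 1000 = 0.004.

Emit:
send_rows:
  rows: "0 0 0 0 0 0.004 1;0 0 0 0 0 0.009 1;0 0 0 0 0 0.009 1"

```text
time: 8.35
eef_pos: [0.436, 0.1185, 0.0304]
tcp_rot: [0.992, 0.129, -0.001, -0.0]
contact_force: [0.1, 0.7, 0.5]
opening: 1.001
finger_force: 0.0
```

Emit:
send_rows:
  rows: "0 0 0 0 0 0 -1;0 0 0 0 0 0 -1;0 0 0 0 0 0 -1;0 0 0 0 0 0 -1;0 0 0 0 0 0 -1;0 0 0 0 0 0 -1;0 0 0 0 0 0 -1;0 0 0 0 0 0 -1"
  grip_force: 40

```text
time: 9.35
eef_pos: [0.4371, 0.1186, 0.0315]
tcp_rot: [0.992, 0.129, 0.001, 0.0]
contact_force: [-0.4, -0.5, 5.0]
opening: 0.7
finger_force: 43.3
```

Converted, -90 mm / 1000 = -0.09, -60 mm / 1000 = -0.06.

Emit:
send_rows:
  rows: "0 0 0 0 0 -0.02 -1;0 0 0 0 0 -0.06 -1;0 0 0 0 0 -0.09 -1;0 0 0 0 0 -0.09 -1;0 0 0 0 0 -0.09 -1"

```text
time: 9.98
eef_pos: [0.435, 0.1185, 0.1191]
tcp_rot: [0.992, 0.129, -0.002, -0.0]
contact_force: [0.0, 0.4, -2.2]
opening: 0.703
finger_force: 43.3
```

```bash
python3 - <<'E'
from h import *
s=ctrl.get_state();print(s['eef_pos'],s['contact_force'],s['opening'],move([.585,-.0125,.12],-.17+np.pi/2))
a=shot('scene');p=np.array([.436,.1185,.10])
u,v=proj(a,p)[0].astype(int)
tiles([(a,u-50,v-37)],'g2.png')
print(find(a,'rubber_block'))
E
```

```text
[0.43500546 0.11850022 0.11907909] [ 0.00671409  0.43536231 -2.22108874] 0.7026513944423827 (array([ 0. ,  0.2, 24.6]), array([111.3, 165.1,  -1.4]))
[(0.46, array([0.4557, 0.1216, 0.1272]))]
```

View pics/g2.png

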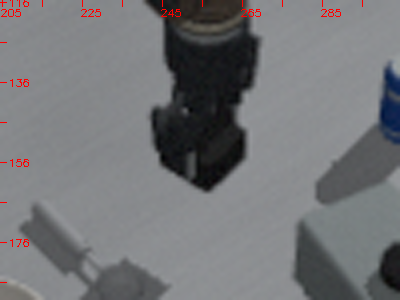

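```bash
python3 - <<'E'
from h import *
a=shot('scene')
print(atz(a,[256.4,163.2],.0885)[:2], place(np.array([[.03,-.03,0]]),[.435,.1185,0],.26)[0,:2])
print(proj(a,place(BLOCK,[.435,.1185,.0885],.26)).round(1).tolist())
E
```

```text
[0.46606598 0.09696852] [0.47170412 0.09722072]
[[266.6, 154.4], [253.8, 147.6], [244.4, 157.0], [257.4, 164.1], [266.9, 147.0], [253.8, 140.2], [244.3, 149.7], [257.6, 156.8]]
```

Converted, 165 mm / 1000 = 0.165, 145 mm / 1000 = 0.145, 24.6 degrees / 180 = 0.1367.

Emit:
send_rows:
  rows: "0 0 0.0222 0.02 0.025 0 -1;0 0 0.05 0.038 0.055 0 -1;0 0 0.0778 0.057 0.085 0 -1;0 0 0.1056 0.076 0.115 0 -1;0 0 0.1367 0.095 0.145 0 -1;0 0.0011 0.1367 0.112 0.165 0 -1;0 0.0011 0.1367 0.112 0.165 0 -1;0 0.0011 0.1367 0.112 0.165 0 -1"

```text
time: 11.12
eef_pos: [0.5858, -0.0116, 0.1196]
tcp_rot: [0.996, -0.085, 0.0, -0.001]
contact_force: [-0.2, -0.0, -1.8]
opening: 0.699
finger_force: 43.2
```

```bash
python3 - <<'E'
from h import *
s=ctrl.get_state();print(s['eef_pos'],s['contact_force'],s['opening'],move([.586,-.0125,.062],-.17+np.pi/2))
E
```

```text
[ 0.58584355 -0.01160117  0.11959285] [-0.18467534 -0.02807897 -1.82060839] 0.6988124574627751 (array([-0.1, -0. ,  0. ]), array([ 0.3,  0.9, 57.6]))
```

Converted, 57 mm / 1000 = 0.057, 45 mm / 1000 = 0.045.

Emit:
send_rows:
  rows: "0 0 0 0.0003 0.0009 0.02 -1;0 0 0 0.0003 0.0009 0.045 -1;0 0 0 0.0003 0.0009 0.057 -1;0 0 0 0.0003 0.0009 0.057 -1;0 0 0 0.0003 0.0009 0.057 -1;0 0 0 0.0003 0.0009 0.057 -1"

```text
time: 11.88
eef_pos: [0.5883, -0.0132, 0.0652]
tcp_rot: [0.996, -0.085, 0.003, -0.0]
contact_force: [0.9, 0.4, -0.5]
opening: 0.696
finger_force: 43.2
```

```bash
python3 - <<'E'
from h import *
s=ctrl.get_state();print(s['eef_pos'],s['contact_force'])
a=shot('scene');b=shot('top')
g=(0,255,0)
bed=np.array([.585,-.0125,0]);C=[(place(sq(.041,.02),bed,-.17),g),(place(sq(.03,.031),[.585,-.0125,0],-.17),(0,0,255))]
overlay([(b,225,150),(a,225,180)],C,'g3.png',8,50,50)
E
```

```text
[ 0.58829535 -0.01315253  0.06520831] [ 0.93513812  0.37866031 -0.46321785]
```

View pics/g3.png

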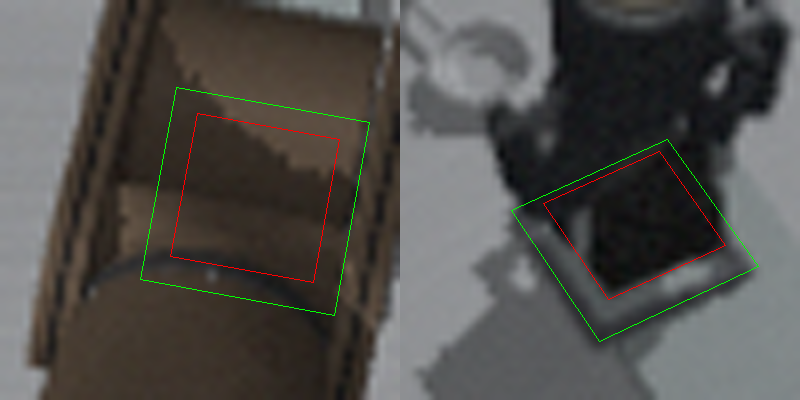

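Converted, 13 mm / 1000 = 0.013, 9 mm / 1000 = 0.009.

Emit:
send_rows:
  rows: "0 0 0 0.002 0.001 0 -1;0 0 0 0.002 0.001 0.005 -1;0 0 0 0.002 0.001 0.009 -1;0 0 0 0.002 0.001 0.013 -1;0 0 0 0.002 0.001 0.013 -1;0 0 0 0.002 0.001 0.013 -1"

```text
time: 12.72
eef_pos: [0.5891, -0.0144, 0.0512]
tcp_rot: [0.996, -0.085, 0.001, -0.0]
contact_force: [-2.0, 0.1, 3.4]
opening: 0.699
finger_force: 43.4
```

Converted, 3 mm / 1000 = 0.003, 2 mm / 1000 = 0.002.

Emit:
send_rows:
  rows: "0 0 0 0 0 0.001 -1;0 0 0 0 0 0.002 -1;0 0 0 0 0 0.003 -1;0 0 0 0 0 0.003 -1"

```text
time: 13.22
eef_pos: [0.5891, -0.0144, 0.0505]
tcp_rot: [0.996, -0.084, 0.0, -0.0]
contact_force: [-10.2, 0.5, 15.3]
opening: 0.699
finger_force: 44.4
```

```bash
python3 - <<'E'
from h import *
for i in range(3):
    a=shot('scene'); s=ctrl.get_state();print(s['eef_pos'],s['contact_force'],s['wrist_torque'])
g=(0,255,0)
bed=np.array([.586,-.0135,0]);C=[(place(sq(.041,.02),bed,-.17),g),(place(sq(.03,.016),[.588,-.014,0],-.17),(0,0,255))]
overlay([(a,235,190),(a,235,190)],[],'g4.png',10,40,40)
E
```

```text
[ 0.58912292 -0.01447285  0.05055661] [-10.8261922   -0.20610939  15.24505865] [0.18264661 1.3466368  0.09865438]
[ 0.58910725 -0.01443298  0.05055255] [-10.28919821   0.8815399   15.78237393] [0.2066631  1.30477509 0.08160661]
[ 0.58912767 -0.014417    0.05057521] [-10.67023482  -0.20723504  15.32525652] [0.21650926 1.27367388 0.07562152]
```

View pics/g4.png

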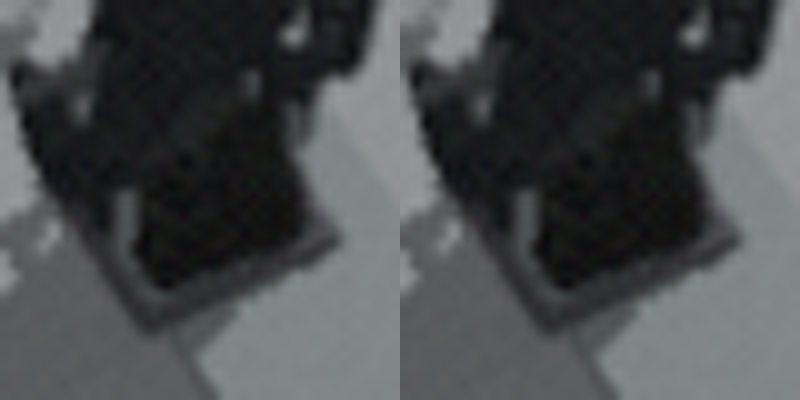

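Converted, -6 mm / 1000 = -0.006, -5 mm / 1000 = -0.005.

Emit:
send_rows:
  rows: "0 0 0 0 0 -0.006 -1;0 0 0 -0.005 0.001 -0.006 -1;0 0 0 -0.005 0.001 -0.006 -1;0 0 0 -0.005 0.001 -0.003 -1;0 0 0 -0.005 0.001 0 -1;0 0 0 -0.005 0.001 0.002 -1;0 0 0 -0.005 0.001 0.002 -1"

```text
time: 14.25
eef_pos: [0.5841, -0.0145, 0.0456]
tcp_rot: [0.996, -0.085, 0.001, -0.0]
contact_force: [0.4, -0.8, -2.1]
opening: 0.703
finger_force: 43.2
```

Emit:
send_rows:
  rows: "0 0 0 0 0 0.0015 -1;0 0 0 0 0 0.0025 -1;0 0 0 0 0 0.0025 -1;0 0 0 0 0 0.0025 -1"

```text
time: 14.75
eef_pos: [0.5844, -0.0145, 0.0437]
tcp_rot: [0.996, -0.085, 0.002, -0.0]
contact_force: [0.4, -0.1, -1.7]
opening: 0.706
finger_force: 43.3
```

Converted, 2 mm / 1000 = 0.002, 1 mm / 1000 = 0.001.

Emit:
send_rows:
  rows: "0 0 0 0 0 0.001 -1;0 0 0 0 0 0.002 -1;0 0 0 0 0 0.002 -1"

```text
time: 15.12
eef_pos: [0.5844, -0.0145, 0.0435]
tcp_rot: [0.996, -0.085, 0.001, -0.0]
contact_force: [-4.3, 1.0, 8.8]
opening: 0.701
finger_force: 44.5
```

Converted, -160 mm / 1000 = -0.16, -100 mm / 1000 = -0.1.

Emit:
send_rows:
  rows: "0 0 0 0 0 -0.001 1;0 0 0 0 0 -0.001 1;0 0 0 0 0 -0.001 1;0 0 0 0 0 -0.001 1;0 0 0 0 0 -0.04 1;0 0 0 0 0 -0.1 1;0 0 0 0 0 -0.16 1;0 0 0 0 0 -0.16 1"

```text
time: 16.12
eef_pos: [0.5873, -0.0152, 0.2088]
tcp_rot: [0.996, -0.085, 0.008, 0.001]
contact_force: [0.4, -0.0, 0.4]
opening: 0.995
finger_force: 0.0
```

```bash
python3 - <<'E'
from h import *
s=ctrl.get_state();print(s['eef_pos'],s['contact_force'],s['opening'])
print(move([.475,-.17,.2],0))
T=R.from_quat(s['tcp_rot']).as_matrix().round(3);print(T)
for y in (0,.3,.6,-.3,np.pi/2): print(y,move([.475,-.349,.2],y),s['qpos'].round(2) if hasattr(s['qpos'],'round') else s['qpos'])
E
```

```text
[ 0.58733123 -0.01516211  0.20879177] [ 0.44996452 -0.0185871   0.44242628] 0.9949380712256846
(array([-0.7, -0.8, 80.3]), array([-84.7, 171.6,   7.3]))
[[ 0.986 -0.169  0.017]
 [-0.169 -0.986 -0.002]
 [ 0.017 -0.    -1.   ]]
0 (array([-0.7, -0.8, 80.3]), array([-54.5, 348. ,   7.7])) [-0.2   0.13  1.85  0.    1.15  1.54]
0.3 (array([-0.5, -0.8, 63.1]), array([-54.5, 348. ,   7.7])) [-0.2   0.13  1.85  0.    1.15  1.54]
0.6 (array([-0.4, -0.9, 45.9]), array([-54.5, 348. ,   7.7])) [-0.2   0.13  1.85  0.    1.15  1.54]
-0.3 (array([  0.7,  -0.8, -82.5]), array([-54.5, 348. ,   7.7])) [-0.2   0.13  1.85  0.    1.15  1.54]
1.5707963267948966 (array([ 0.1, -1. , -9.7]), array([-54.5, 348. ,   7.7])) [-0.2   0.13  1.85  0.    1.15  1.54]
```

Converted, 348 mm / 1000 = 0.348, -54.5 mm / 1000 = -0.0545.

Emit:
send_rows:
  rows: "0 0 0 -0.009 0.058 0.002 1;0 0 0 -0.018 0.116 0.004 1;0 0 0 -0.027 0.174 0.006 1;0 0 0 -0.036 0.232 0.008 1;0 0 0 -0.045 0.29 0.008 1;0 0 0 -0.0545 0.348 0.008 1;0 0 0 -0.0545 0.348 0.008 1;0 0 0 -0.0545 0.348 0.008 1"

```text
time: 17.12
eef_pos: [0.4708, -0.3477, 0.1918]
tcp_rot: [0.996, -0.085, 0.001, -0.001]
contact_force: [0.0, 0.2, -0.1]
opening: 1.0
finger_force: 0.0
```

```bash
python3 - <<'E'
from h import *
s=ctrl.get_state();print(move([.4752,-.3495,.083]),s['eef_pos'])
a=shot('scene');b=shot('top')
bd=np.array([.584,-.0145,0])
g=(0,255,0);r=(0,0,255)
C=[(place(sq(.03,.052),bd,-.17),g),(place(sq(.035,.02),bd,-.17),r),(place(sq(.041,.02),bd,-.17),r)]
overlay([(b,235,155),(a,230,185)],C,'g5.png',10,40,40)
p=bd+[0,0,.03]
ms=[(c,hullmask(near(c['color'].max(2)<60,c,p,16))) for c in (a,b)]
print([m.sum() for _,m in ms],fitz(ms,BLOCK,p,[-.17],.012),[fitz([q],BLOCK,p,[-.17],.012) for q in ms])
E
```

```text
(array([0., 0., 0.]), array([  4.4,   1.3, 108.8])) [ 0.47080592 -0.34774336  0.19179366]
[np.float64(435.0), np.float64(445.0)] (np.float64(152.75), [0.5843, -0.0208, -0.1479]) [(np.float64(53.125), [0.5906, -0.0241, -0.1151]), (np.float64(78.0625), [0.5833, -0.0151, -0.1815])]
```

View pics/g5.png

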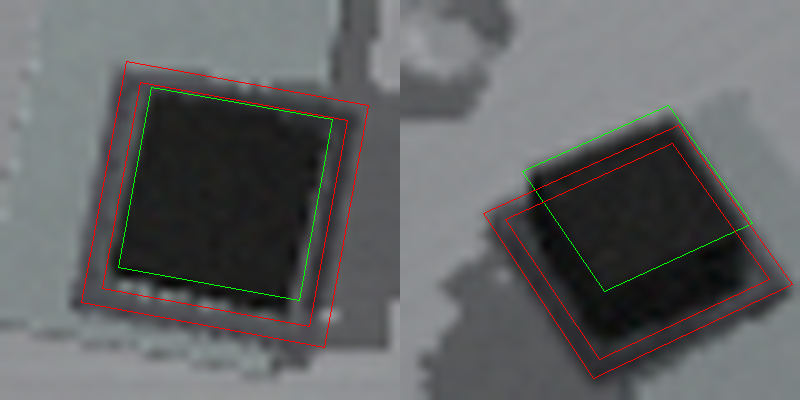

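Converted, 80 mm / 1000 = 0.08, 4.4 mm / 1000 = 0.0044.

Emit:
send_rows:
  rows: "0 0 0 0.0044 0.0013 0 1;0 0 0 0.0044 0.0013 0.02 1;0 0 0 0.0044 0.0013 0.05 1;0 0 0 0.0044 0.0013 0.068 1;0 0 0 0.0044 0.0013 0.074 1;0 0 0 0.0044 0.0013 0.08 1;0 0 0 0.0044 0.0013 0.08 1"

```text
time: 18.1
eef_pos: [0.4758, -0.3505, 0.1134]
tcp_rot: [0.996, -0.085, 0.002, -0.0]
contact_force: [0.2, 0.1, 0.1]
opening: 1.001
finger_force: 0.0
```

Converted, 30 mm / 1000 = 0.03, 15 mm / 1000 = 0.015.

Emit:
send_rows:
  rows: "0 0 0 0 0 0.015 1;0 0 0 0 0 0.03 1;0 0 0 0 0 0.03 1;0 0 0 0 0 0.03 1"

```text
time: 18.6
eef_pos: [0.4758, -0.3503, 0.0829]
tcp_rot: [0.996, -0.085, 0.002, -0.0]
contact_force: [-1.3, 0.2, -0.3]
opening: 1.003
finger_force: 0.0
```

Emit:
send_rows:
  rows: "0 0 0 0 0 0 -1;0 0 0 0 0 0 -1;0 0 0 0 0 0 -1;0 0 0 0 0 0 -1;0 0 0 0 0 0 -1;0 0 0 0 0 0 -1;0 0 0 0 0 0 -1"
  grip_force: 20

```text
time: 19.48
eef_pos: [0.4762, -0.3507, 0.0838]
tcp_rot: [0.996, -0.085, 0.002, 0.0]
contact_force: [0.5, 0.2, 5.0]
opening: 0.765
finger_force: 23.0
```

```bash
python3 - <<'E'
from h import *
s=ctrl.get_state();print(s['eef_pos'],s['opening'],s['finger_force'],move([.4758,-.3505,.18]),move([.583,-.0145,.18]))
E
```

```text
[ 0.47615103 -0.35068702  0.08380805] 0.7647418363164666 22.986119769047946 (array([0., 0., 0.]), array([  0. ,  -0.1, -96.2])) (array([0., 0., 0.]), array([  49. , -349.4,  -96. ]))
```

Converted, -97 mm / 1000 = -0.097, -70 mm / 1000 = -0.07.

Emit:
send_rows:
  rows: "0 0 0 0 0 -0.015 -1;0 0 0 0 0 -0.04 -1;0 0 0 0 0 -0.07 -1;0 0 0 0 0 -0.097 -1;0 0 0 0 0 -0.097 -1;0 0 0 0 0 -0.097 -1"

```text
time: 20.23
eef_pos: [0.4748, -0.3497, 0.1788]
tcp_rot: [0.996, -0.085, 0.001, -0.001]
contact_force: [-0.3, -0.5, -0.0]
opening: 0.759
finger_force: 22.6
```

```bash
python3 - <<'E'
from h import *
s=ctrl.get_state();print(s['eef_pos'],s['opening'],move([.583,-.0145,.18]))
a=shot('scene');b=shot('top')
p=np.array(s['eef_pos'])*[1,1,0]+[0,0,s['eef_pos'][2]-.0835]
overlay([(a,120,170)],[(circ(.033,.009)+p,(0,255,0)),(circ(.033,.106)+p,(0,255,0))],'g6.png',8,70,70)
E
```

```text
[ 0.47475975 -0.34970886  0.17878328] 0.7585429024797941 (array([0., 0., 0.]), array([  50.1, -348.7,   -0.4]))
```

View pics/g6.png

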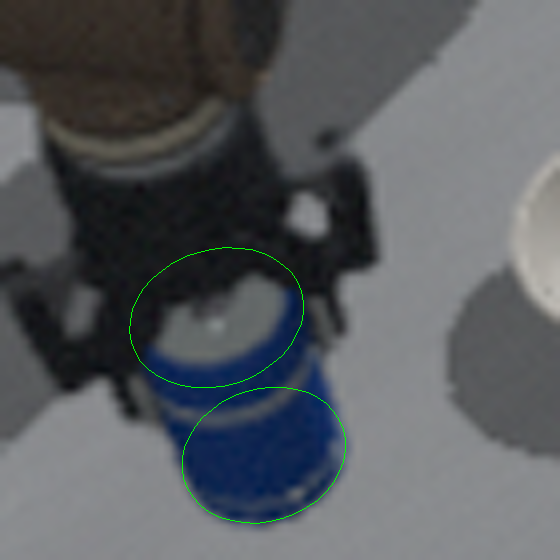

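Converted, -348.5 mm / 1000 = -0.3485, -320 mm / 1000 = -0.32.

Emit:
send_rows:
  rows: "0 0 0 0.008 -0.055 0 -1;0 0 0 0.016 -0.11 0 -1;0 0 0 0.024 -0.165 0 -1;0 0 0 0.032 -0.22 0 -1;0 0 0 0.04 -0.275 0 -1;0 0 0 0.046 -0.32 0 -1;0 0 0 0.05 -0.3485 0 -1;0 0 0 0.05 -0.3485 0 -1"

```text
time: 21.32
eef_pos: [0.5831, -0.0134, 0.1789]
tcp_rot: [0.997, -0.083, 0.0, -0.0]
contact_force: [-0.4, -0.8, -0.3]
opening: 0.759
finger_force: 22.6
```

Converted, 30 mm / 1000 = 0.03, 20 mm / 1000 = 0.02.

Emit:
send_rows:
  rows: "0 0 0 0 0 0 -1;0 0 0 0 0 0 -1;0 0 0 0 0 0.02 -1;0 0 0 0 0 0.03 -1;0 0 0 0 0 0.03 -1;0 0 0 0 0 0.03 -1"

```text
time: 22.08
eef_pos: [0.5837, -0.0154, 0.1505]
tcp_rot: [0.996, -0.085, 0.002, -0.0]
contact_force: [0.3, -0.3, -0.3]
opening: 0.758
finger_force: 22.6
```

```bash
python3 - <<'E'
from h import *
s=ctrl.get_state();print(s['eef_pos'],s['contact_force'],move([.583,-.0145,.137]))
E
```

```text
[ 0.58374074 -0.01537991  0.15050082] [ 0.34757387 -0.32215272 -0.31900207] (array([0., 0., 0.]), array([-0.9, -0.7, 13.5]))
```

Converted, 14 mm / 1000 = 0.014, 13 mm / 1000 = 0.013.

Emit:
send_rows:
  rows: "0 0 0 -0.0008 -0.0007 0.006 -1;0 0 0 -0.0008 -0.0007 0.011 -1;0 0 0 -0.0008 -0.0007 0.013 -1;0 0 0 -0.0008 -0.0007 0.014 -1;0 0 0 -0.0008 -0.0007 0.014 -1"

```text
time: 22.7
eef_pos: [0.5831, -0.0145, 0.1365]
tcp_rot: [0.996, -0.085, 0.002, -0.0]
contact_force: [0.9, -0.3, 0.1]
opening: 0.764
finger_force: 22.6
```

Converted, 1.2 mm / 1000 = 0.0012, 0.7 mm / 1000 = 0.0007.

Emit:
send_rows:
  rows: "0 0 0 0 0 0.0007 -1;0 0 0 0 0 0.0012 -1;0 0 0 0 0 0.0012 -1"

```text
time: 23.08
eef_pos: [0.5833, -0.0145, 0.1359]
tcp_rot: [0.996, -0.085, 0.002, -0.0]
contact_force: [-0.4, 0.6, 1.7]
opening: 0.757
finger_force: 22.8
```

Emit:
send_rows:
  rows: "0 0 0 0 0 0.0005 0.6;0 0 0 0 0 0.0005 0.7;0 0 0 0 0 0.0005 0.8;0 0 0 0 0 0.0005 1;0 0 0 0 0 0.0005 1;0 0 0 0 0 0 1"

```text
time: 23.82
eef_pos: [0.583, -0.0145, 0.1353]
tcp_rot: [0.996, -0.085, 0.002, -0.0]
contact_force: [0.1, 0.5, -0.4]
opening: 1.003
finger_force: 0.0
```

Emit:
send_rows:
  rows: "0 0 0 0 0 -0.015 1;0 0 0 0 0 -0.04 1;0 0 0 0 0 -0.08 1;0 0 0 0 0 -0.11 1;0 0 0 0 0 -0.11 1;0 0 0 0 0 -0.11 1"

```text
time: 24.58
eef_pos: [0.5822, -0.0144, 0.2448]
tcp_rot: [0.996, -0.085, 0.001, -0.0]
contact_force: [-0.4, 0.7, -1.3]
opening: 1.0
finger_force: 0.0
```

```bash
python3 - <<'E'
from h import *
s=ctrl.get_state();print(s['eef_pos'],s['opening'],move([.631,-.2945,.246]))
a=shot('scene');print(find(a,'large_can'),find(a,'press_cap'))
E
```

```text
[ 0.58222161 -0.0144077   0.24483635] 0.9996211709455647 (array([0., 0., 0.]), array([ 95.4, 267.8,  -1.1]))
[(0.87, array([ 0.6006, -0.0286,  0.1455]))] []
```

Emit:
send_rows:
  rows: "0 0 0 0.017 0.05 0 1;0 0 0 0.036 0.102 0 1;0 0 0 0.055 0.155 0 1;0 0 0 0.075 0.21 0 1;0 0 0 0.0954 0.268 0 1;0 0 0 0.0954 0.268 0 1;0 0 0 0.0954 0.268 0 1;0 0 0 0.0954 0.268 0 1"

```text
time: 25.72
eef_pos: [0.6314, -0.2931, 0.245]
tcp_rot: [0.996, -0.084, 0.001, -0.001]
contact_force: [0.8, 0.4, 0.7]
opening: 1.001
finger_force: 0.0
```

```bash
python3 - <<'E'
from h import *
s=ctrl.get_state();print(s['eef_pos'],s['opening'],move([.631,-.2945,.042]))
a=shot('scene');b=shot('top')
p=np.array([.583,-.0145,.052]);g=(0,255,0)
cap=np.array([.631,-.2945,0])
C=[(circ(r,z)+p,g) for r,z in ((.033,.009),(.033,.106),(.028,.115))]+[(circ(r,z)+cap,g) for r,z in ((.04,.015),(.014,.043))]+[(place(sq(.03,.052),[.583,-.0145,0],-.17),(0,0,255))]
overlay([(b,232,150),(a,225,170),(b,315,135),(a,170,230)],C,'g7.png',8,50,37)
for c in (a,b):
    m=blue(c,p+[0,0,.06]); print(m.sum(),fitz([(c,m)],CAN,p,[0],.052))
    print(find(c,'press_cap'))
E
```

```text
[ 0.63136045 -0.29305036  0.24502668] 1.0012433184782212 (array([0., 0., 0.]), array([ -0.6,   1.8, 203. ]))
473.0 (np.float64(101.25), [0.5855, -0.0163, -0.0241])
[(0.65, array([ 0.6384, -0.3016,  0.0094]))]
415.0 (np.float64(24.5), [0.5819, -0.0122, 0.0592])
[]
```

View pics/g7.png

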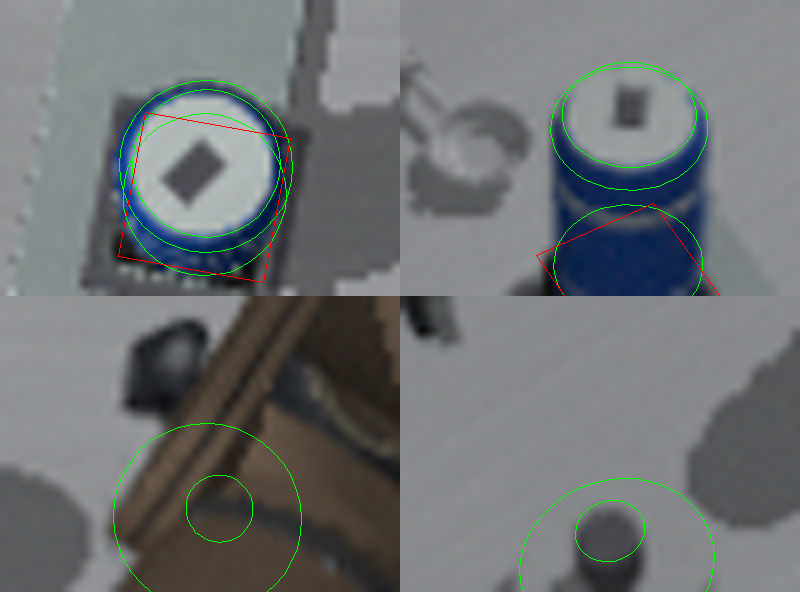

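Converted, 190 mm / 1000 = 0.19, 1.5 mm / 1000 = 0.0015.

Emit:
send_rows:
  rows: "0 0 0 -0.0006 0.0015 0 1;0 0 0 -0.0006 0.0015 0.05 1;0 0 0 -0.0006 0.0015 0.105 1;0 0 0 -0.0006 0.0015 0.15 1;0 0 0 -0.0006 0.0015 0.175 1;0 0 0 -0.0006 0.0015 0.19 1;0 0 0 -0.0006 0.0015 0.19 1;0 0 0 -0.0006 0.0015 0.19 1"

```text
time: 26.92
eef_pos: [0.6323, -0.2968, 0.0573]
tcp_rot: [0.996, -0.085, 0.003, 0.001]
contact_force: [0.7, 0.1, -0.1]
opening: 1.003
finger_force: 0.0
```

Converted, 13 mm / 1000 = 0.013, 7 mm / 1000 = 0.007.

Emit:
send_rows:
  rows: "0 0 0 0 0 0.007 1;0 0 0 0 0 0.013 1;0 0 0 0 0 0.013 1;0 0 0 0 0 0.013 1"

```text
time: 27.42
eef_pos: [0.6313, -0.2961, 0.0424]
tcp_rot: [0.996, -0.085, 0.002, -0.0]
contact_force: [-0.1, -0.0, -0.2]
opening: 0.998
finger_force: 0.0
```

Emit:
send_rows:
  rows: "0 0 0 0 0 0 -1;0 0 0 0 0 0 -1;0 0 0 0 0 0 -1;0 0 0 0 0 0 -1;0 0 0 0 0 0 -1;0 0 0 0 0 0 -1;0 0 0 0 0 0 -1;0 0 0 0 0 0 -1"
  grip_force: 45

```text
time: 28.42
eef_pos: [0.6315, -0.2963, 0.0428]
tcp_rot: [0.996, -0.085, 0.002, -0.0]
contact_force: [-0.4, -0.3, 1.8]
opening: 0.31
finger_force: 44.6
```

Converted, -207 mm / 1000 = -0.207, -160 mm / 1000 = -0.16.

Emit:
send_rows:
  rows: "0 0 0 0 0 -0.02 -1;0 0 0 0 0 -0.06 -1;0 0 0 0 0 -0.11 -1;0 0 0 0 0 -0.16 -1;0 0 0 0 0 -0.207 -1;0 0 0 0 0 -0.207 -1;0 0 0 0 0 -0.207 -1"

```text
time: 29.3
eef_pos: [0.6299, -0.2956, 0.2485]
tcp_rot: [0.996, -0.085, 0.001, -0.001]
contact_force: [-0.8, -0.4, -3.0]
opening: 0.305
finger_force: 44.4
```

```bash
python3 - <<'E'
from h import *
s=ctrl.get_state();e=np.array(s['eef_pos']);print(e,s['opening'],s['contact_force'],move([.583,-.0145,.25]))
a=shot('scene');p=e-[0,0,.0425]
u,v=proj(a,p)[0].astype(int)
overlay([(a,u-30,v-30)],[(circ(.04,.0)+p,(0,255,0)),(circ(.04,.015)+p,(0,0,255))],'g8.png',8,60,60)
E
```

```text
[ 0.62990506 -0.29560456  0.24849881] 0.3049812554218841 [-0.83301654 -0.40526166 -2.95555498] (array([0., 0., 0.]), array([ -93.7, -269.2,   -1.2]))
```

View pics/g8.png

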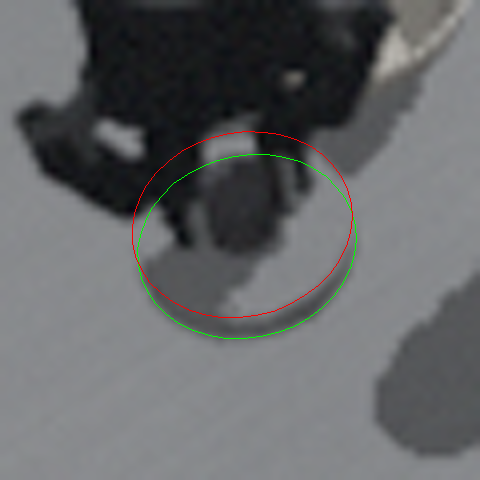

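Converted, -269.2 mm / 1000 = -0.2692, -93.7 mm / 1000 = -0.0937.

Emit:
send_rows:
  rows: "0 0 0 -0.017 -0.05 0 -1;0 0 0 -0.035 -0.102 0 -1;0 0 0 -0.054 -0.155 0 -1;0 0 0 -0.073 -0.21 0 -1;0 0 0 -0.088 -0.252 0 -1;0 0 0 -0.0937 -0.2692 0 -1;0 0 0 -0.0937 -0.2692 0 -1;0 0 0 -0.0937 -0.2692 0 -1"

```text
time: 30.35
eef_pos: [0.5838, -0.0162, 0.2487]
tcp_rot: [0.996, -0.085, 0.001, 0.0]
contact_force: [0.1, -0.6, -0.5]
opening: 0.308
finger_force: 44.6
```

Converted, 30 mm / 1000 = 0.03, 20 mm / 1000 = 0.02.

Emit:
send_rows:
  rows: "0 0 0 0 0 0.01 -1;0 0 0 0 0 0.02 -1;0 0 0 0 0 0.03 -1;0 0 0 0 0 0.03 -1;0 0 0 0 0 0.03 -1"

```text
time: 30.98
eef_pos: [0.5839, -0.015, 0.2194]
tcp_rot: [0.996, -0.085, 0.002, -0.0]
contact_force: [0.8, -0.2, -1.0]
opening: 0.313
finger_force: 44.6
```

```bash
python3 - <<'E'
from h import *
s=ctrl.get_state();e=np.array(s['eef_pos']);print(e,s['opening'],s['contact_force'],move([.584,-.0145,.2]))
a=shot('scene');p=e-[0,0,.0425]; c=np.array([.583,-.0145,.052])
u,v=proj(a,p)[0].astype(int)
overlay([(a,u-35,v-35)],[(circ(.04,.0)+p,(0,255,0)),(circ(.033,.106)+c,(0,0,255)),(circ(.033,.009)+c,(0,0,255))],'g9.png',8,70,70)
E
```

```text
[ 0.58389787 -0.01500999  0.21940764] 0.31287846829179194 [ 0.77046374 -0.23446472 -1.01571464] (array([0., 0., 0.]), array([-0.1, -0.5, 19.4]))
```

View pics/g9.png

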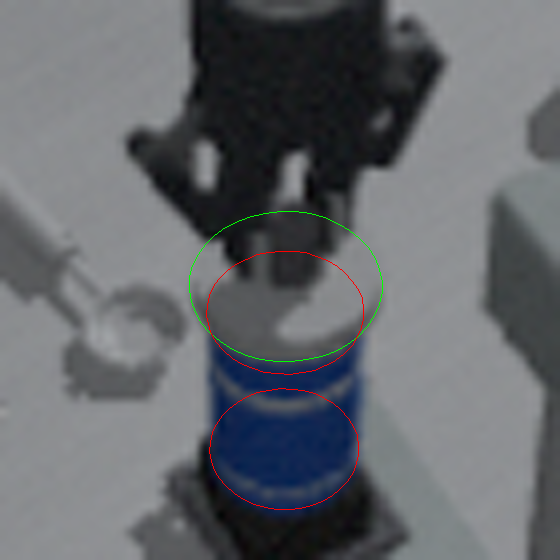

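Converted, 16 mm / 1000 = 0.016, 12 mm / 1000 = 0.012.

Emit:
send_rows:
  rows: "0 0 0 0.001 0 0.004 -1;0 0 0 0.001 0 0.008 -1;0 0 0 0.001 0 0.012 -1;0 0 0 0.001 0 0.016 -1;0 0 0 0.001 0 0.016 -1;0 0 0 0.001 0 0.016 -1"

```text
time: 31.78
eef_pos: [0.5849, -0.0152, 0.2034]
tcp_rot: [0.996, -0.085, 0.002, -0.0]
contact_force: [0.8, -0.4, -1.5]
opening: 0.308
finger_force: 44.6
```

Converted, 2 mm / 1000 = 0.002, 1 mm / 1000 = 0.001.

Emit:
send_rows:
  rows: "0 0 0 0 0 0.001 -1;0 0 0 0 0 0.002 -1;0 0 0 0 0 0.002 -1;0 0 0 0 0 0.002 -1"

```text
time: 32.28
eef_pos: [0.5848, -0.0151, 0.2014]
tcp_rot: [0.996, -0.085, 0.002, -0.0]
contact_force: [0.1, -0.2, -2.1]
opening: 0.307
finger_force: 44.6
```

Converted, 1.5 mm / 1000 = 0.0015, 1 mm / 1000 = 0.001.

Emit:
send_rows:
  rows: "0 0 0 0 0 0.001 -1;0 0 0 0 0 0.0015 -1;0 0 0 0 0 0.0015 -1;0 0 0 0 0 0.0015 -1"

```text
time: 32.78
eef_pos: [0.5848, -0.0151, 0.1998]
tcp_rot: [0.996, -0.085, 0.002, -0.0]
contact_force: [-0.6, 0.9, -1.0]
opening: 0.309
finger_force: 44.4
```

Emit:
send_rows:
  rows: "0 0 0 0 0 0.0006 -1;0 0 0 0 0 0.0012 -1;0 0 0 0 0 0.0012 -1;0 0 0 0 0 0.0012 -1"

```text
time: 33.28
eef_pos: [0.5853, -0.0152, 0.1998]
tcp_rot: [0.996, -0.085, 0.003, -0.0]
contact_force: [-1.3, 0.9, 4.7]
opening: 0.312
finger_force: 45.0
```

Converted, -0.7 mm / 1000 = -0.0007.

Emit:
send_rows:
  rows: "0 0 0 0 0 -0.0007 -1;0 0 0 0 0 -0.0007 0.4;0 0 0 0 0 -0.0007 0.6;0 0 0 0 0 -0.0007 0.8;0 0 0 0 0 -0.0007 0.8;0 0 0 0 0 -0.0007 0.8"

```text
time: 34.02
eef_pos: [0.5848, -0.0151, 0.1993]
tcp_rot: [0.996, -0.085, 0.002, -0.0]
contact_force: [-0.2, 0.5, -0.5]
opening: 0.898
finger_force: 0.0
```

Converted, -70 mm / 1000 = -0.07, -50 mm / 1000 = -0.05.

Emit:
send_rows:
  rows: "0 0 0 0 0 -0.01 0.8;0 0 0 0 0 -0.025 0.8;0 0 0 0 0 -0.05 0.8;0 0 0 0 0 -0.07 0.8;0 0 0 0 0 -0.07 0.8"

```text
time: 34.65
eef_pos: [0.5858, -0.0154, 0.2727]
tcp_rot: [0.996, -0.085, 0.005, 0.0]
contact_force: [-0.1, 0.5, -0.6]
opening: 0.898
finger_force: 0.0
```

```bash
python3 - <<'E'
from h import *
s=ctrl.get_state();print(s['eef_pos'],s['qpos'],move([.50,.22,.27]),move([.465,.360,.25]))
E
```

```text
[ 0.58583594 -0.01536155  0.27265288] [-1.99585419e-01  7.24292368e-02  1.78606040e+00  8.87850743e-04
  1.27400389e+00  1.54057383e+00] (array([0., 0., 0.]), array([-124.4, -217.5,    1.6])) (array([0., 0., 0.]), array([-182.7, -349.6,   21.2]))
```

Converted, -349.6 mm / 1000 = -0.3496, -182.7 mm / 1000 = -0.1827.

Emit:
send_rows:
  rows: "0 0 0 -0.026 -0.05 0 1;0 0 0 -0.052 -0.1 0.003 1;0 0 0 -0.078 -0.15 0.006 1;0 0 0 -0.104 -0.2 0.009 1;0 0 0 -0.13 -0.25 0.012 1;0 0 0 -0.156 -0.3 0.018 1;0 0 0 -0.1827 -0.3496 0.021 1;0 0 0 -0.1827 -0.3496 0.021 1"

```text
time: 35.65
eef_pos: [0.4613, 0.363, 0.2464]
tcp_rot: [0.997, -0.082, 0.001, 0.0]
contact_force: [0.2, -0.2, -0.6]
opening: 1.003
finger_force: 0.0
```

```bash
python3 - <<'E'
from h import *
a=shot('scene');b=shot('top')
s=ctrl.get_state();print(s['eef_pos'],move([.465,.360,.16]))
cap=np.array([.585,-.015,.157]);p=np.array([.465,.36,0]);g=(0,255,0);r=(0,0,255)
C=[(circ(rr,z)+cap,g) for rr,z in ((.04,.0),(.014,.043))]+[(circ(rr,z)+p,r) for rr,z in ((.0265,.008),(.0265,.082))]
overlay([(b,230,140),(a,225,155),(b,115,185),(a,280,115)],C,'g10.png',7,55,42)
for c in (a,b): print(find(c,'small_can'))
m=hullmask(near((lambda k:k[:,:,2]-k[:,:,0]>25)(a['color'].astype(int)),a,p+[0,0,.045],22)); print(m.sum(),fitz([(a,m)],SCAN,p,[0]))
E
```

```text
[0.46302869 0.36033986 0.24699548] (array([0., 0., 0.]), array([ 1.8, -0.1, 87. ]))
[(0.81, array([0.4782, 0.3447, 0.0639])), (0.39, array([ 0.7624, -0.0194,  0.1691]))]
[(0.51, array([0.4727, 0.3456, 0.0821]))]
242.0 (np.float64(53.3125), [0.4699, 0.3569, 0.0471])
```

View pics/g10.png

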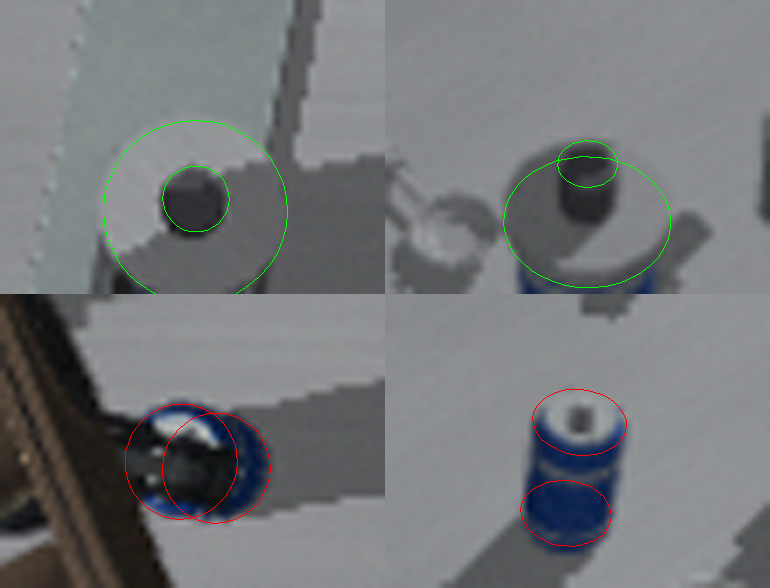

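Converted, 150 mm / 1000 = 0.15, 140 mm / 1000 = 0.14.

Emit:
send_rows:
  rows: "0 0 0 0.0038 0.002 0 1;0 0 0 0.0038 0.002 0.04 1;0 0 0 0.0038 0.002 0.085 1;0 0 0 0.0038 0.002 0.12 1;0 0 0 0.0038 0.002 0.14 1;0 0 0 0.0038 0.002 0.15 1;0 0 0 0.0038 0.002 0.15 1"

```text
time: 36.72
eef_pos: [0.468, 0.3576, 0.0983]
tcp_rot: [0.996, -0.085, 0.002, -0.0]
contact_force: [-0.4, -0.8, 0.0]
opening: 0.999
finger_force: 0.0
```

```bash
python3 - <<'E'
from h import *
s=ctrl.get_state();print(s['eef_pos'],s['contact_force'],move([.467,.359,.068]))
E
```

```text
[0.46802706 0.35758688 0.09829366] [-0.37703101 -0.77177031  0.04724265] (array([0., 0., 0.]), array([-1.4, -1.2, 30.3]))
```

Converted, 30 mm / 1000 = 0.03, 20 mm / 1000 = 0.02.

Emit:
send_rows:
  rows: "0 0 0 -0.0007 -0.001 0.01 1;0 0 0 -0.0007 -0.001 0.02 1;0 0 0 -0.0007 -0.001 0.03 1;0 0 0 -0.0007 -0.001 0.03 1;0 0 0 -0.0007 -0.001 0.03 1"

```text
time: 37.35
eef_pos: [0.4672, 0.3589, 0.068]
tcp_rot: [0.996, -0.085, 0.002, -0.0]
contact_force: [-0.2, -0.7, 0.2]
opening: 1.004
finger_force: 0.0
```

Emit:
send_rows:
  rows: "0 0 0 0 0 0 -1;0 0 0 0 0 0 -1;0 0 0 0 0 0 -1;0 0 0 0 0 0 -1;0 0 0 0 0 0 -1;0 0 0 0 0 0 -1;0 0 0 0 0 0 -1;0 0 0 0 0 0 -1"
  grip_force: 20

```text
time: 38.35
eef_pos: [0.4675, 0.359, 0.0685]
tcp_rot: [0.996, -0.085, 0.002, -0.0]
contact_force: [0.3, -0.9, 5.4]
opening: 0.612
finger_force: 21.3
```

Converted, -180 mm / 1000 = -0.18, -150 mm / 1000 = -0.15.

Emit:
send_rows:
  rows: "0 0 0 0 0 -0.015 -1;0 0 0 0 0 -0.05 -1;0 0 0 0 0 -0.1 -1;0 0 0 0 0 -0.15 -1;0 0 0 0 0 -0.18 -1;0 0 0 0 0 -0.18 -1;0 0 0 0 0 -0.18 -1"

```text
time: 39.22
eef_pos: [0.4656, 0.3583, 0.2463]
tcp_rot: [0.996, -0.085, 0.0, 0.001]
contact_force: [0.3, -0.2, -0.6]
opening: 0.615
finger_force: 21.1
```

```bash
python3 - <<'E'
from h import *
s=ctrl.get_state();print(s['eef_pos'],s['opening'],s['finger_force'],move([.52,.12,.25]),move([.44,-.14,.25]))
a=shot('scene')
print(find(a,'small_can'),find(a,'bowl'),find(a,'press_cap'))
E
```

```text
[0.46559636 0.35834792 0.24631661] 0.6145527529417473 21.116886031231843 (array([0., 0., 0.]), array([ 93.9, 225.7,  -3.4])) (array([0., 0., 0.]), array([ 58.9, 495.5,  -3.2]))
[(0.62, array([ 0.6062, -0.0376,  0.104 ])), (0.49, array([0.4822, 0.3448, 0.233 ]))] [(0.93, array([ 0.422 , -0.133 ,  0.0139]))] [(0.82, array([ 0.5883, -0.0241,  0.1684]))]
```

Converted, 370 mm / 1000 = 0.37, 330 mm / 1000 = 0.33.

Emit:
send_rows:
  rows: "0 0 0 0.003 0.03 0 -1;0 0 0 0.009 0.08 0 -1;0 0 0 0.014 0.13 0 -1;0 0 0 0.019 0.18 0 -1;0 0 0 0.024 0.23 0 -1;0 0 0 0.029 0.28 0 -1;0 0 0 0.034 0.33 0 -1;0 0 0 0.039 0.37 0 -1"

```text
time: 40.42
eef_pos: [0.4418, -0.0141, 0.2471]
tcp_rot: [0.996, -0.085, 0.001, -0.0]
contact_force: [1.0, -0.2, 0.5]
opening: 0.617
finger_force: 21.2
```

Converted, 126.7 mm / 1000 = 0.1267, 110 mm / 1000 = 0.11.

Emit:
send_rows:
  rows: "0 0 0 0.004 0.04 0 -1;0 0 0 0.008 0.08 0 -1;0 0 0 0.011 0.11 0 -1;0 0 0 0.013 0.1267 0 -1;0 0 0 0.013 0.1267 0 -1;0 0 0 0.013 0.1267 0 -1"

```text
time: 41.18
eef_pos: [0.4339, -0.1387, 0.2475]
tcp_rot: [0.996, -0.084, 0.001, -0.001]
contact_force: [0.1, 0.3, 0.1]
opening: 0.611
finger_force: 21.2
```

```bash
python3 - <<'E'
from h import *
a=shot('scene');b=shot('top')
s=ctrl.get_state();print(s['eef_pos'],s['opening'],move([.433,-.14,.10]))
print(find(a,'small_can'),find(a,'bowl'),find(b,'bowl'),find(a,'press_cap'))
# bowl rim: bright warm-white pixels in the scene view, hull vs model rim
k=a['color'].astype(int); m=near((k.min(2)>165),a,[.4325,-.14,.03],24); v,u=np.nonzero(m); q=proj(a,circ(.062,.04)+np.array([.4325,-.14,0]))
print(u.min(),u.max(),v.min(),v.max(),q.min(0),q.max(0))
E
```

```text
[ 0.4339668  -0.13859668  0.24768208] 0.6158484847858869 (array([0., 0., 0.]), array([ -1.2,   1.7, 147.7]))
[(0.58, array([ 0.4505, -0.1477,  0.241 ]))] [(0.63, array([ 0.4201, -0.1346,  0.0124]))] [(0.7, array([ 0.3963, -0.1259,  0.0196]))] [(0.83, array([ 0.5889, -0.0253,  0.1646]))]
187 208 199 211 [182.83944723 184.25204308] [217.13247164 211.57820682]
```

Converted, 163 mm / 1000 = 0.163, 150 mm / 1000 = 0.15.

Emit:
send_rows:
  rows: "0 0 0 -0.001 0.0015 0.02 -1;0 0 0 -0.001 0.0015 0.06 -1;0 0 0 -0.001 0.0015 0.1 -1;0 0 0 -0.001 0.0015 0.13 -1;0 0 0 -0.001 0.0015 0.15 -1;0 0 0 -0.001 0.0015 0.163 -1;0 0 0 -0.001 0.0015 0.163 -1;0 0 0 -0.001 0.0015 0.163 -1"

```text
time: 42.48
eef_pos: [0.4339, -0.1412, 0.0857]
tcp_rot: [0.996, -0.085, 0.003, 0.0]
contact_force: [0.6, 0.7, -0.1]
opening: 0.615
finger_force: 21.2
```

Converted, 8 mm / 1000 = 0.008, 4 mm / 1000 = 0.004.

Emit:
send_rows:
  rows: "0 0 0 0 0 0.004 -1;0 0 0 0 0 0.008 -1;0 0 0 0 0 0.008 -1;0 0 0 0 0 0.008 -1"

```text
time: 42.98
eef_pos: [0.4332, -0.1409, 0.0768]
tcp_rot: [0.996, -0.085, 0.002, -0.0]
contact_force: [0.8, 0.1, -0.5]
opening: 0.614
finger_force: 21.2
```

Emit:
send_rows:
  rows: "0 0 0 0 0 0.001 -1;0 0 0 0 0 0.002 -1;0 0 0 0 0 0.002 -1;0 0 0 0 0 0.002 -1"

```text
time: 43.48
eef_pos: [0.4333, -0.1408, 0.0748]
tcp_rot: [0.996, -0.085, 0.002, -0.0]
contact_force: [0.3, -0.3, 0.6]
opening: 0.614
finger_force: 21.2
```

Converted, 1.3 mm / 1000 = 0.0013, 0.7 mm / 1000 = 0.0007.

Emit:
send_rows:
  rows: "0 0 0 0 0 0.0007 -1;0 0 0 0 0 0.0013 -1;0 0 0 0 0 0.0013 -1;0 0 0 0 0 0.0013 -1"

```text
time: 43.98
eef_pos: [0.4337, -0.141, 0.0745]
tcp_rot: [0.996, -0.085, 0.002, -0.0]
contact_force: [-1.9, 1.8, 6.5]
opening: 0.611
finger_force: 21.4
```

Contact with the bowl floor at the expected height (0.0745); release and rise.

Converted, -1 mm / 1000 = -0.001.

Emit:
send_rows:
  rows: "0 0 0 0 0 -0.001 -1;0 0 0 0 0 -0.001 0.6;0 0 0 0 0 -0.001 0.75;0 0 0 0 0 -0.001 1;0 0 0 0 0 -0.001 1;0 0 0 0 0 -0.001 1"

```text
time: 44.72
eef_pos: [0.4332, -0.1408, 0.0744]
tcp_rot: [0.996, -0.085, 0.002, -0.0]
contact_force: [-1.0, -0.7, -0.7]
opening: 0.999
finger_force: 0.0
```

Converted, -170 mm / 1000 = -0.17, -140 mm / 1000 = -0.14.

Emit:
send_rows:
  rows: "0 0 0 0 0 -0.015 1;0 0 0 0 0 -0.045 1;0 0 0 0 0 -0.09 1;0 0 0 0 0 -0.14 1;0 0 0 0 0 -0.17 1;0 0 0 0 0 -0.17 1;0 0 0 0 0 -0.17 1"

```text
time: 45.6
eef_pos: [0.4321, -0.1406, 0.2438]
tcp_rot: [0.996, -0.085, 0.001, -0.0]
contact_force: [-0.4, -0.1, -0.9]
opening: 0.998
finger_force: 0.0
```

Converted, 300 mm / 1000 = 0.3, 250 mm / 1000 = 0.25.

Emit:
send_rows:
  rows: "0 0 0 0.01 0.05 0 1;0 0 0 0.02 0.1 0 1;0 0 0 0.03 0.15 0 1;0 0 0 0.04 0.2 0 1;0 0 0 0.05 0.25 0 1;0 0 0 0.06 0.3 0 1;0 0 0 0.06 0.3 0 1;0 0 0 0.06 0.3 0 1"

```text
time: 46.6
eef_pos: [0.4406, -0.4456, 0.2422]
tcp_rot: [0.996, -0.085, 0.0, -0.002]
contact_force: [0.5, -0.3, 1.2]
opening: 1.001
finger_force: 0.0
```

```bash
python3 - <<'E'
from h import *
a=shot('scene');b=shot('top')
s=ctrl.get_state();print(s['time'],s['eef_pos'],s['opening'])
p=np.array([.4335,-.141,.006])
for c in (a,b):
    for n in ('small_can','bowl','press_cap','large_can','tumbler','soda_bottle','jam_jar'): print(n,find(c,n)[:1])
    k=c['color'].astype(int); m=hullmask(near(k[:,:,2]-k[:,:,0]>25,c,p+[0,0,.05],20)); h=sil(c,SCAN+p)
    v,u=np.nonzero(m); print(u.min(),u.max(),v.min(),v.max(),h.min(0).round(1),h.max(0).round(1))
    m=k.max(2)<75; m=near(m,c,[.585,-.015,.19],8); v,u=np.nonzero(m); print('knob',u.mean(),v.mean(),proj(c,[[.585,-.015,.2],[.585,-.015,.186]]).round(1).tolist())
E
```

```text
46.7 [ 0.44108684 -0.44511652  0.24344809] 1.0038390600871647
small_can [(0.53, array([ 0.4462, -0.1496,  0.0769]))]
bowl [(0.61, array([ 0.4367, -0.1475,  0.0187]))]
press_cap [(0.31, array([ 0.6049, -0.0373,  0.1033]))]
large_can [(0.68, array([ 0.6068, -0.0346,  0.1009]))]
tumbler [(0.95, array([0.6394, 0.2924, 0.0634]))]
soda_bottle [(0.59, array([ 0.7636, -0.0187,  0.1688]))]
jam_jar [(0.64, array([ 0.5773, -0.5148,  0.0803]))]
192 207 187 208 [191.1 183.6] [207.9 208.1]
knob 253.09756097560975 183.3170731707317 [[253.5, 177.9], [253.5, 180.6]]
small_can [(0.57, array([ 0.4308, -0.1345,  0.1012]))]
bowl [(0.78, array([ 0.4381, -0.1372,  0.0148]))]
press_cap [(0.57, array([ 0.5817, -0.0159,  0.1699]))]
large_can [(0.61, array([0.6405, 0.3049, 0.0404]))]
tumbler [(0.8, array([0.64  , 0.3061, 0.0427]))]
soda_bottle [(0.95, array([0.56  , 0.4744, 0.1376]))]
jam_jar [(0.93, array([ 0.5514, -0.4948,  0.087 ]))]
287 303 214 229 [286.7 212. ] [304.9 228.7]
knob 258.1818181818182 172.0 [[257.5, 167.9], [257.5, 168.5]]
```

```bash
python3 - <<'E'
from h import *
g=cv2.imread('pics/g10.png')
for c,n,u,v,x in ((shot('top'),'top',230,140,0),(shot('scene'),'scene',225,155,385)):
    old=g[:294,x:x+385]; old=cv2.resize(old,(55,42),interpolation=cv2.INTER_AREA).astype(int)
    new=c['color'][v:v+42,u:u+55,::-1].astype(int)
    d=np.abs(old-new).max(2); print(n,'median diff',np.median(d),'n>40',(d>40).sum())
    for nm,im in (('old',old),('new',new)):
        m=im.max(2)<85; yy,xx=np.mgrid[:42,:55]
        cu,cv_=((28,28.5) if n=='top' else (29,26)); m&=(xx-cu)**2+(yy-cv_)**2<64
        print(nm,m.sum(),np.round([xx[m].mean()+u,yy[m].mean()+v],2))
E
```

```text
top median diff 2.0 n>40 159
old 67 [257.1  169.04]
new 68 [257.31 168.87]
scene median diff 5.0 n>40 115
old 84 [252.85 181.64]
new 73 [253.3  181.93]
```

```bash
python3 -c "
from plant import ctrl
print(ctrl.sign_off())"
```

```text
the job is handed in; nothing more can be done
None
```

The job is handed in at about 47 s with all four placements made in the order asked; the sign-off returned no verdict, and I viewed 16 pictures, two over the limit of 14. An early misaligned grasp also pressed a finger on the rubber block, with the wrist force reaching at least 104 N against the 120 N limit; a finger pad read 52 N, and the 40 N limit covers only the arm and gripper body.

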